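# Hold a bone block in the saw board's corner

## Task

Of the two cast bone blocks on the worktop, take the longer one, lay it flat on the saw board with its length along the tall metal fence, and let go of it. Then push it home into the corner, its long side flush against the fence and its end up against the stop block, and finish while holding it there for the saw with one firm slanting push that presses it against the fence and down on the board together. Do not disturb the shorter block or the other things lying around.

Things in the scene. Friction and masses are not known exactly. Their poses are not given: they have to be found in the camera images.
- long_block_centre (a point): Centre of the longer block, to be sawn: a loose beige resin box, 45 mm wide (x, grasp across it), 90 mm long (y), 30 mm high (z up), a bone section showing at both ends, about 0.15 kg; starts flat on the worktop; same after half a turn. Its sides are not slippery: fingertips pushing on its near side with some 10 N and leaning down also press it on the deck by 5 N or more through friction.
- short_block_centre (a point): Centre of the shorter block, which stays where it is: same look, 45 mm wide (x), 60 mm long (y), 30 mm high. The two blocks may have changed places.
- saw_board: The saw board, fixed to the worktop, 150 mm (its x) by 180 mm (its y). Origin at the centre of its underside, on the worktop; z up. Its x axis points from the open near side to the fence. Its flat white deck lies 14 mm above the worktop.
- corner (a point): Inner corner of the saw board, at deck height: where the fence's face, the stop block's face and the deck meet; axes as saw_board (the point is at x +60, y -70, z +14 mm in the saw_board frame). A block in the corner has its centre at x -22.5, y +45, z +15 mm from here.
- deck: The deck, the white 150 x 180 mm plate on which the block lies (its own origin and axes are those of saw_board; its top is at z 14 mm).
- fence: The tall aluminium fence along the far edge of the deck (own origin and axes those of saw_board): its face, square to the x axis, is at x = +60 mm, 180 mm long in y, its top 45 mm above the deck (15 mm higher than the block), 15 mm thick, with a 3 mm saw slot at y = -10 mm. With the block flush against it there is no room for a finger between them.
- stop_block: The grey stop block at the right-hand end of the deck (own origin and axes those of saw_board): its face, square to the y axis, is at y = -70 mm, it runs from x = -30 mm to the fence, its top 30 mm above the deck, 20 mm thick.
- timer: A digital timer lying on the worktop, 60 x 64 x 18 mm, origin at the centre of its underside. A bystander.
- tweezers: Metal tweezers lying on the worktop, 130 mm long, origin at the centre of the underside. A bystander.
- lens_pad: A small flat pad of tissue in a card cover, 35 x 57 x 12 mm, origin at the centre of the underside. A bystander.

How it is judged:
By the outcome, as a careful person would: the job done as asked, in the order asked, and still so for the second after the job is handed in, while the arm keeps its last pose, push and grip.
It also fails if it takes over 48 s, if anything falls off the work surface, if the arm or the gripper's body presses on something with over 40 N, if the wrist force passes 120 N, or if a joint passes its speed limit or range.

## Robot

A 7-joint arm with a two-finger parallel gripper is mounted at the origin on a cart in front of the work surface, level with it; the furniture and walls round the work are solid. World frame = base frame: x ahead of the robot, y to its left, z up, the work surface at z = 0. Lengths are in m, angles in rad, forces in N, time in s.
With the tool pointing down it reaches from about 0.4 to 0.9 m from the base axis. Payload 5.5 kg.
Tool frame: the origin (TCP) lies on the centre line of the jaws, within the pads' length; the fingertips stand 22 mm ahead of it and the grasp point (between the pads) lies 3 mm ahead of it (env.tcp_to_tips is the distance from the TCP to the fingertips, in m); z points along the fingers, y is the direction in which the jaws open and shut (so a half turn about z gives the same grasp; the last joint's range is limited). The gripper opens to 85 mm and grips with 20 to 120 N. Pads are 22 mm wide; open, the fingers measure 114 mm over their backs; the gripper's body (76 mm by 85 mm) begins 54 mm behind the grasp point. The pads swing forward as they close: fully open they stand 13 mm farther back than shut.
Start: joints at [-1.04, 0.501, -0.427, 1.55, 0.221, 1.138, -0.21], TCP at [0.172, 0.627, 0.231] pointing down, gripper open.
Joint ranges: [-2.88, 2.88], [-0.31, 2.03], [-1.54, 1.56], [0.2, 2.42], [-1.41, 4.55], [0.19, 2.02], [-2.57, 2.57]. Speed limits (rad/s): [2.57, 2.57, 3.14, 3.14, 3.14, 3.14, 3.14].

## Interface

Orientations are given as a rotation vector (axis times angle).
In Python, from station import env gives the robot as it stands. The module is installed in compiled form; this text tells all that it offers.
- The arm moves only by the tool move_arm, never from a script. Its arguments are lists of equal length, an entry for each row: "linear": the shift along the tool's x, y, z in mm, a list of three; "twist": the turn about the tool's z in rad. In form: {"linear": [[tx, ty, tz], ...], "twist": [twist, ...]}. A call has 1 to 12 rows; each row shifts and turns the commanded pose from where the row before left it, along the tool's axes as they then stand; what a row does not reach is not made up. A row lasts 1/8 s, in which the tool goes at most 62.5 mm and 10.7 degrees, less where a joint would pass 70% of its speed; a pose out of reach is approached as far as the arm can. A call with a gripper value outside its range is refused whole. "fingers" is the opening, from -1 (shut) to 1 (fully open), so that 0 is half open, set as the call begins (left out, the last holds). The fingers move at their own pace and stop on an object; the grip force is fixed at half the most. Time passes only in rows, so rows that do not move let the fingers close. It gives the time, the measured TCP pose, the force and the opening at its end, in the units of the state.
- env.get_state(): the state, without advancing time (a new reading comes with each control period).
- env.grab_frame(name): name is "scene" or "top" or "wrist"; returns the picture (480x640x3 uint8, red, green, blue); there is no depth.
- env.get_calibration(name): a dict with "fx", "fy", "cx", "cy" (pixels), "eye" and "orientation" of the camera in the world. Camera axes: x right, y down, z forward; pixel columns grow to the right and rows downward; lengths in m; the calibration is good to about 2 mm. The wrist camera is an equidistant fisheye: a pixel r from the principal point sees the ray r / f radians off the axis. A picture is of the moment at which its call begins: read the wrist's pose just before it. get_calibration takes no time and is no camera call; for the wrist camera it gives the pose at the moment of the call.
- env.finish_job(): hands the job in, once; it reports no verdict.
Trained networks look in the newest picture that a camera, given by its name, has taken for a name from the list of things; names that differ only in an ending like _2 or _b are one class to them, and where a whole thing is asked for, a point or a joint stands for the part that bears it (a point fixed in the world has none). Each returns a list of dicts, best first, with "score" (0 to 1); they miss things now and then, are a little off and sometimes report something else, mostly with a low value. They report only what shows in the picture. A call takes as long as a camera call.
- env.look_for(camera, query): "position" ([column, row] in pixels, amid what is visible of it).
- env.trace(camera, query): "pixels" (480x640 bool, what is visible of it) and "position" ([column, row] in pixels, amid what is visible of it).
- env.landmark_of(camera, query): "position" ([column, row] in pixels: a listed point, or the origin of a listed thing).
The state is a dict: "clock": time; "joint_positions": joint angles; "dq": joint speeds; "joint_torque": joint torques, N m; "ee_pos": TCP position; "ee_rot": TCP orientation; "force": force on the tool from outside, world axes, zero at the start; "wrist_torque": the same for the moment, N m; "gripper_width": opening from 0.0 (shut) to 1.0 (fully open).
Only numpy, scipy, OpenCV 4.12 (cv2) and the standard library are available. Lean on these libraries where they do the work, as an engineer would, in place of code of your own. Each camera call takes 0.05 s, during which the arm holds its last target.

## Working session

There is one attempt and no reset: what is moved stays moved. The work goes in short steps, Python scripts to look and compute and a tool call to move; the robot and the scene stay as the last step left them, time stands still between calls to the robot, and variables do not carry over. Pictures are saved under pics/ and viewed, and the job is handed in when it is done.

Besides the shell and the picture viewer there is one more tool, called after "Request:" as name(argument=value, ...), one argument or row to a line, values as JSON. move_arm: Moves the arm, as the interface text tells. Its arguments: {"type":"object","properties":{"linear":{"type":"array"},"twist":{"type":"array"},"fingers":{"type":"number"}},"required":["linear","twist"]}

```bash
mkdir -p pics; ls; cat > h.py <<'E'
import numpy as np, cv2
from scipy.spatial.transform import Rotation as R
from station import env
def save(im,n): cv2.imwrite(f'pics/{n}.png',cv2.cvtColor(im,cv2.COLOR_RGB2BGR))
def Rm(o):
    o=np.array(o,float)
    return o if o.shape==(3,3) else (R.from_rotvec(o).as_matrix() if o.size==3 else R.from_quat(o).as_matrix())
def ray(c,p,fish=False):
    x=(p[0]-c['cx'])/c['fx'];y=(p[1]-c['cy'])/c['fy']
    if fish:
        r=np.hypot(x,y);s=np.sin(r)/max(r,1e-9);d=np.array([x*s,y*s,np.cos(r)])
    else: d=np.array([x,y,1.])
    return Rm(c['orientation'])@d
def onz(c,p,z,fish=False):
    d=ray(c,p,fish);e=np.array(c['eye']);return e+d*(z-e[2])/d[2]
E
python3 - <<'E'
from h import *
s=env.get_state();print(s)
for n in ['scene','top']:
    im=env.grab_frame(n);save(im,n+'0');c=env.get_calibration(n);print(n,c)
    for q,z in [('long_block_centre',.015),('short_block_centre',.015),('corner',.014),('saw_board',0),('timer',0),('tweezers',0),('lens_pad',0)]:
        for r in env.landmark_of(n,q)[:2]: print(q,r['score'],np.round(r['position'],1),np.round(onz(c,r['position'],z),4))
print(env.get_state()['clock'],env.tcp_to_tips)
E
```

```text
pics
{'clock': 0.0, 'joint_positions': array([-1.03978226,  0.50185126, -0.42679809,  1.551467  ,  0.22077894,
        1.13829895, -0.21030158]), 'dq': array([ 6.97654561e-04,  9.51123039e-04,  1.55831709e-03,  8.78091685e-04,
        4.56677592e-04, -1.11464906e-03,  1.99904905e-05]), 'joint_torque': array([-2.29563684e-04, -5.69515872e+01, -5.81605732e+00, -2.80944532e+01,
        1.07483214e-02,  1.19547112e-02,  2.83388391e-05]), 'ee_pos': array([0.17185019, 0.62613852, 0.22945075]), 'ee_rot': array([-4.19294616e-01, -3.11313234e+00,  3.04676236e-03]), 'force': array([ 0.3720896 ,  0.25090909, -0.0548989 ]), 'wrist_torque': array([ 0.00603811,  0.03696049, -0.02403086]), 'gripper_width': 1.0027450686462338}
scene {'fx': 618.8345351007706, 'fy': 618.8345351007706, 'cx': 321.2163054406811, 'cy': 231.76221269435115, 'eye': array([-0.06852941, -0.48708498,  0.93378296]), 'orientation': array([-2.22180783,  1.0056715 , -0.37128411])}
long_block_centre 0.9 [331.3 290.2] [ 0.4501 -0.0354  0.015 ]
short_block_centre 0.9 [279.6 256.8] [0.4452 0.0928 0.015 ]
corner 0.8 [272.4 192.1] [0.564
[... 283 characters left out ...]
 [260.3 148.3] [0.6602 0.3656 0.    ]
lens_pad 0.43 [333.7 286.5] [ 0.4681 -0.0258 -0.    ]
top {'fx': 449.10449749253314, 'fy': 449.10449749253314, 'cx': 320.6421017582405, 'cy': 234.75705907676175, 'eye': array([0.39597063, 0.04708756, 1.03105723]), 'orientation': array([-2.12486523,  2.15581742, -0.15167773])}
long_block_centre 0.82 [361.1 276.2] [ 0.4528 -0.0361  0.015 ]
short_block_centre 0.76 [306. 281.] [0.4438 0.0883 0.015 ]
corner 0.56 [244.5 228.8] [0.5653 0.2286 0.014 ]
saw_board 0.61 [216.5 254.9] [0.5075 0.2952 0.    ]
timer 0.76 [435.4 278. ] [ 0.4471 -0.2067  0.    ]
tweezers 0.55 [316.7 206.5] [0.618  0.0622 0.    ]
lens_pad 0.65 [190.6 190.5] [0.6613 0.3597 0.    ]
0.8 0.022
```

View pics/scene0.png

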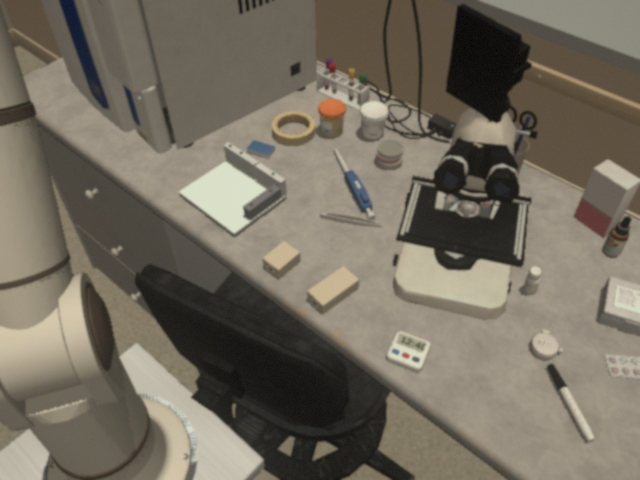

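View pics/top0.png

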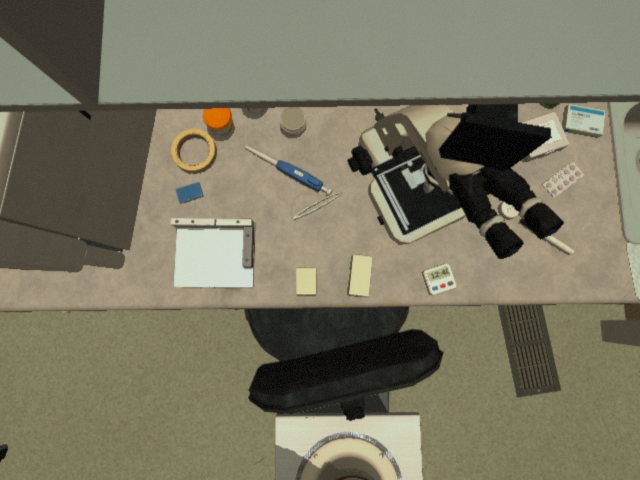

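```bash
cat > m.py <<'E'
from h import *
import sys
def poly(n,q,z,k=0):
    r=env.trace(n,q)
    if not r: return None
    r=r[k];m=r['pixels'].astype(np.uint8);c=env.get_calibration(n)
    ct=max(cv2.findContours(m,cv2.RETR_EXTERNAL,cv2.CHAIN_APPROX_NONE)[0],key=cv2.contourArea)[:,0]
    P=np.array([onz(c,p,z,n=='wrist')[:2] for p in ct])*1000
    (x,y),(w,h),a=cv2.minAreaRect(P.astype(np.float32))
    return r['score'],len(ct),np.round([x,y,w,h,a],1)
E
python3 - <<'E'
from m import *
for n in ['top','scene']:
    for q,z in [('long_block_centre',.03),('short_block_centre',.03),('deck',.014),('saw_board',.014),('fence',.059),('stop_block',.044)]:
        print(n,q,poly(n,q,z))
s=env.get_state();print(s['clock'],R.from_rotvec(s['ee_rot']).as_matrix().round(3))
im=cv2.imread('pics/top0.png');cv2.imwrite('pics/topz.png',cv2.resize(im[190:320,150:400],None,fx=3.2,fy=3.2,interpolation=cv2.INTER_CUBIC))
E
```

```text
top long_block_centre (0.92, 110, array([454.8, -33. ,  45.5,  91.8,  81.9]))
top short_block_centre (0.64, 85, array([444.4,  89.9,  44.4,  59.8,  89.3]))
top deck (0.96, 261, array([500.8, 298.3, 178.1, 134.8,  89.1]))
top saw_board (0.65, 292, array([512.6, 304.3, 195.8, 158.2,  89.1]))
top fence (0.61, 172, array([573. , 291.5, 183.6,  20.1,  89.1]))
top stop_block (0.94, 88, array([520.7, 214.7,  20.9,  87.2,  88.7]))
scene long_block_centre (0.97, 121, array([445.8, -42.9,  59.8, 103.4,  81.8]))
scene short_block_centre (0.77, 90, array([435.9,  76.9,  60.1,  73.3,  89.6]))
scene deck (0.78, 227, array([500.3, 293.2, 187.3, 140.8,  88.4]))
scene saw_board (0.96, 246, array([522.3, 312.4, 231.1, 187.2,  89.2]))
scene fence (0.59, 156, array([560.4, 277.1, 212.6,  44.2,  88.3]))
scene stop_block (0.57, 90, array([512.9, 203.8,  40.9, 103.1,  87.4]))
1.4 [[-0.964  0.265 -0.   ]
 [ 0.265  0.964  0.   ]
 [ 0.     0.    -1.   ]]
```

View pics/topz.png

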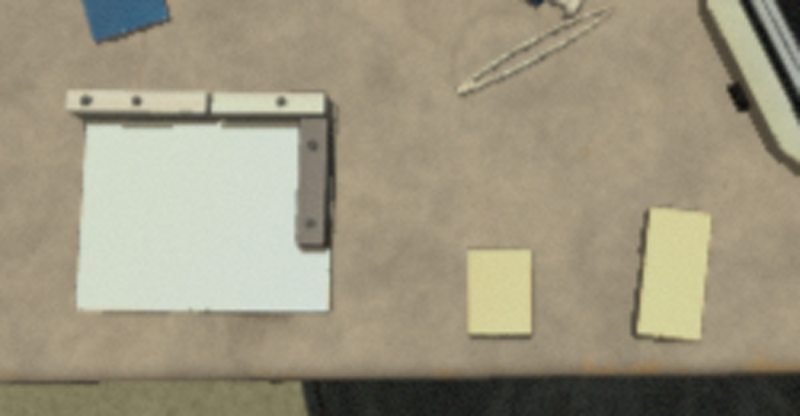

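```bash
cat >> h.py <<'E'
def go(x,y,z,yaw=None,frm=None):
    """print tool-frame shift (mm) to TCP target (m) and twist to bring tool y to yaw(deg, mod 180)"""
    s=env.get_state();M=Rm(s['ee_rot']);d=(np.array([x,y,z])-s['ee_pos'])*1000
    cy=np.degrees(np.arctan2(M[1,1],M[0,1]));print('t',s['clock'],'pos',s['ee_pos'].round(4),'yaw',cy.round(2),'F',s['force'].round(1),'w',round(s['gripper_width'],3),'j7',s['joint_positions'][6].round(2))
    print('tilt',M[:,2].round(4),'shift',(M.T@d).round(1),'norm',np.linalg.norm(d).round(1))
    if yaw is not None:
        e=(yaw-cy+90)%180-90;print('twist',-np.radians(e).round(4))
E
python3 - <<'E'
from h import *
go(.40,.30,.23,81.9)
go(.455,-.035,.23,81.9)
for p in [(165,145),(95,100),(135,130)]: print(onz(env.get_calibration('scene'),p,0).round(3))
E
```

```text
t 1.4 pos [0.172  0.6268 0.2305] yaw 74.66 F [ 0.3  0.3 -0.2] w 1.0 j7 -0.21
tilt [-0.  0. -1.] shift [-306.4 -254.9    0.5] norm 398.5
twist -0.1264
t 1.4 pos [0.172  0.6268 0.2305] yaw 74.66 F [ 0.3  0.3 -0.2] w 1.0 j7 -0.21
tilt [-0.  0. -1.] shift [-4.480e+02 -5.634e+02  5.000e-01] norm 719.8
twist -0.1264
[0.523 0.544 0.   ]
[0.519 0.821 0.   ]
[0.511 0.644 0.   ]
```

Request:
move_arm(
  linear=[
    [-38,-32,0],
    [-38,-32,0],
    [-38,-32,0],
    [-38,-32,0],
    [-38,-32,0],
    [-38,-32,0],
    [-38,-32,0],
    [-38,-32,0],
  ],
  twist=[0,0,0,0,0,0,0,0],
)

```text
clock: 2.4
ee_pos: [0.3983, 0.2982, 0.2308]
ee_rot: [0.419, 3.113, 0.001]
force: [0.4, 0.8, -0.2]
gripper_width: 1.001
```

```bash
python3 - <<'E'
from h import *
go(.44,-.035,.2,81.9)
im=env.grab_frame('wrist');save(im,'w1');c=env.get_calibration('wrist');print(c,Rm(c['orientation'])[:,2])
E
```

```text
t 2.4 pos [0.3983 0.2982 0.2308] yaw 74.67 F [ 0.4  0.8 -0.2] w 1.001 j7 0.54
tilt [ 7.e-04  5.e-04 -1.e+00] shift [-128.3 -310.3   30.7] norm 337.2
twist -0.1263
{'fx': 371.64829954431775, 'fy': 371.64829954431775, 'cx': 320.93465304306875, 'cy': 245.6967492416924, 'eye': array([0.32073783, 0.31403926, 0.37430905]), 'orientation': array([2.27845209, 1.7243826 , 0.28925035])} [ 0.31681104 -0.09252366 -0.94396511]
```

View pics/w1.png

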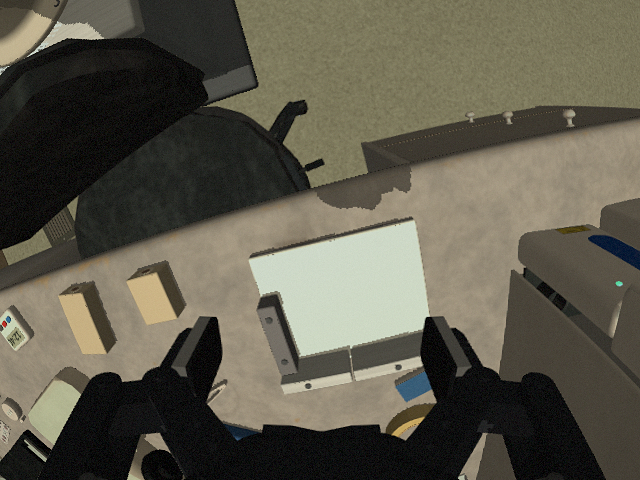

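```bash
python3 - <<'E'
from m import *
c=env.get_calibration('wrist')
for q,z in [('corner',.014),('saw_board',0),('long_block_centre',.015)]:
    for r in env.landmark_of('wrist',q)[:1]: print(q,r['score'],r['position'],onz(c,r['position'],z,1).round(4))
r=env.trace('wrist','deck')[0];m=r['pixels'].astype(np.uint8)
ct=max(cv2.findContours(m,cv2.RETR_EXTERNAL,cv2.CHAIN_APPROX_NONE)[0],key=cv2.contourArea)
ap=cv2.approxPolyDP(ct,4,True)[:,0]
for p in ap: print(p,(onz(c,p,.014,1)[:2]*1000).round(1))
print(poly('wrist','deck',.014),poly('wrist','long_block_centre',.03),poly('wrist','stop_block',.044))
# manual: stop top/fence bases
for p,z in [((258,294),.044),((284,293),.044),((299,356),.014),((351,345),.014),((428,330),.014),((250,256),.014),((416,219),.014)]: print(p,(onz(c,p,z,1)[:2]*1000).round(1))
im=cv2.imread('pics/w1.png')[200:410,230:450];cv2.imwrite('pics/w1z.png',cv2.resize(im,None,fx=2.8,fy=2.8,interpolation=cv2.INTER_CUBIC))
E
```

```text
corner 0.92 [298.4, 357.4] [0.5699 0.2146 0.014 ]
saw_board 0.78 [344.8, 293.3] [ 0.5082  0.2878 -0.    ]
long_block_centre 0.81 [87.4, 319.2] [ 0.4566 -0.0442  0.015 ]
[414 220] [440.7 378.1]
[249 258] [434.3 202. ]
[260 295] [478.6 199. ]
[278 295] [483.7 218.2]
[298 358] [570.6 213.9]
[345 349] [572.8 271. ]
[350 355] [583.1 274.5]
[354 346] [571.6 282.1]
[422 330] [574. 364.]
[429 312] [552.3 375.7]
(0.87, 527, array([502.6, 299.1, 179.6, 147.7,  88.8])) (0.77, 183, array([448.2, -20.3,  68.5,  98.4,  82.3])) (0.61, 186, array([511.9, 222.7,  28. , 101.9,  88.8]))
(258, 294) [463.9 206.9]
(284, 293) [469.6 232.7]
(299, 356) [568.1 215.9]
(351, 345) [569.2 279.1]
(428, 330) [576.4 371. ]
(250, 256) [432.5 203.8]
(416, 219) [440.2 380.4]
```

View pics/w1z.png

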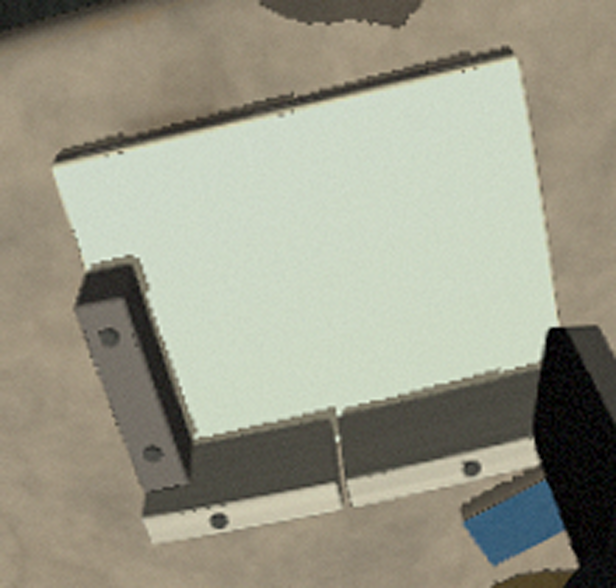

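Request:
move_arm(
  linear=[
    [-16,-38,3],
    [-16,-38,3],
    [-16,-38,3],
    [-16,-38,3],
    [-16,-38,3],
    [-16,-38,3],
    [-16,-38,3],
    [-16,-44,5],
  ],
  twist=[0,0,0,0,0,0,0,0],
)

```text
clock: 3.8
ee_pos: [0.4394, -0.0329, 0.2047]
ee_rot: [0.413, 3.113, 0.001]
force: [1.1, -0.4, -1.1]
gripper_width: 1.001
```

```bash
python3 - <<'E'
from m import *
go(.4545,-.0345,.2,81.9)
im=env.grab_frame('wrist');save(im,'w2');c=env.get_calibration('wrist')
for q,z in [('long_block_centre',.015)]:
    for r in env.landmark_of('wrist',q)[:1]: print(q,r['score'],r['position'],onz(c,r['position'],z,1).round(4))
print(poly('wrist','long_block_centre',.03))
r=env.trace('wrist','long_block_centre')[0]['pixels'].astype(np.uint8)
ct=max(cv2.findContours(r,cv2.RETR_EXTERNAL,cv2.CHAIN_APPROX_NONE)[0],key=cv2.contourArea)
for p in cv2.approxPolyDP(ct,4,True)[:,0]: print(p,(onz(c,p,.03,1)[:2]*1000).round(1),(onz(c,p,.0,1)[:2]*1000).round(1))
E
```

```text
t 3.8 pos [ 0.4394 -0.0329  0.2047] yaw 74.87 F [ 1.1 -0.4 -1.1] w 1.001 j7 1.32
tilt [ 1.1e-03  4.0e-04 -1.0e+00] shift [-14.9   2.4   4.7] norm 15.8
twist -0.1227
long_block_centre 0.67 [322.9, 226.8] [ 0.4506 -0.0428  0.015 ]
(0.91, 285, array([450.3, -37. ,  45.6,  94.8,  82.5]))
[339 178] [407.8 -16.6] [412.6 -16.5]
[304 181] [402.3 -46.4] [406.6 -49.1]
[291 190] [406.8 -59.4] [411.5 -63.4]
[306 281] [493.2 -71. ] [506.1 -76.1]
[352 276] [499.8 -28.1] [513.3 -29.1]
```

View pics/w2.png

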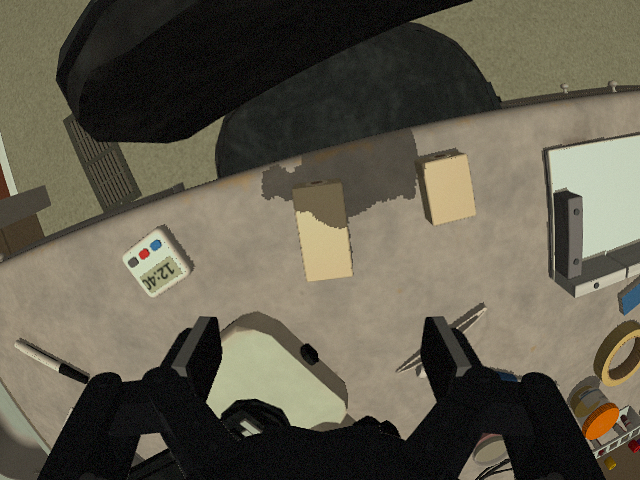

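```bash
cat >> h.py <<'E'
def proj(c,P,fish=False):
    v=Rm(c['orientation']).T@(np.array(P)-c['eye'])
    if fish:
        t=np.arctan2(np.hypot(v[0],v[1]),v[2]);k=t/np.hypot(v[0],v[1]);return np.array([c['cx']+c['fx']*k*v[0],c['cy']+c['fy']*k*v[1]])
    return np.array([c['cx']+c['fx']*v[0]/v[2],c['cy']+c['fy']*v[1]/v[2]])
E
python3 - <<'E'
from h import *
c=env.get_calibration('wrist');s=env.get_state();M=Rm(s['ee_rot'])
C=Rm(c['orientation']);print('cam axes in tool\n',(M.T@C).round(3),'eye in tool',(M.T@(c['eye']-s['ee_pos'])*1000).round(1))
for z in [9,22,100,170,200]:
  for y in [-42.5,0,42.5]: print(z,y,proj(c,s['ee_pos']+M@np.array([0,y,z])/1000,1).round(1))
ct=env.get_calibration('top');print(proj(ct,s['ee_pos']),proj(ct,s['ee_pos']-M@[0,0,.15]))
cs=env.get_calibration('scene');im=env.grab_frame('scene');save(im,'s2');im=env.grab_frame('top');save(im,'t2')
for y in [-42.5,42.5]:print('scene tips',[proj(cs,s['ee_pos']+M@np.array([0,y,z])/1000).round(1) for z in (9,22)])
E
```

```text
cam axes in tool
 [[ 0.    -0.945 -0.327]
 [ 1.     0.     0.   ]
 [-0.    -0.327  0.945]] eye in tool [  84.7   -0.9 -144.1]
9 -42.5 [233.6 308.7]
9 0 [322.6 309.9]
9 42.5 [411.5 308.6]
22 -42.5 [238.9 296.4]
22 0 [322.5 297.3]
22 42.5 [406.  296.4]
100 -42.5 [261.5 246.1]
100 0 [322.1 246.2]
100 42.5 [382.6 246.2]
170 -42.5 [273.5 220. ]
170 0 [321.8 219.9]
170 42.5 [370.1 220.1]
200 -42.5 [277.3 211.8]
200 0 [321.8 211.7]
200 42.5 [366.2 211.9]
[367.85346568 277.95041956] [377.39387116 272.58311403]
scene tips [array([340.1, 243.1]), array([340.1, 248.5])]
scene tips [array([311.4, 211.1]), array([311.6, 216.5])]
```

View pics/s2.png

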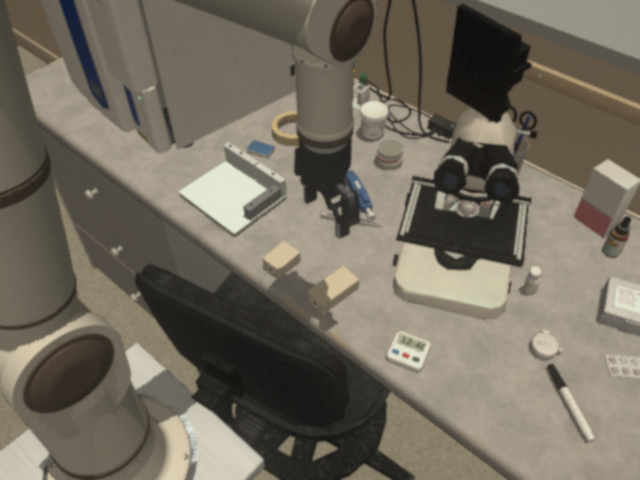

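View pics/t2.png

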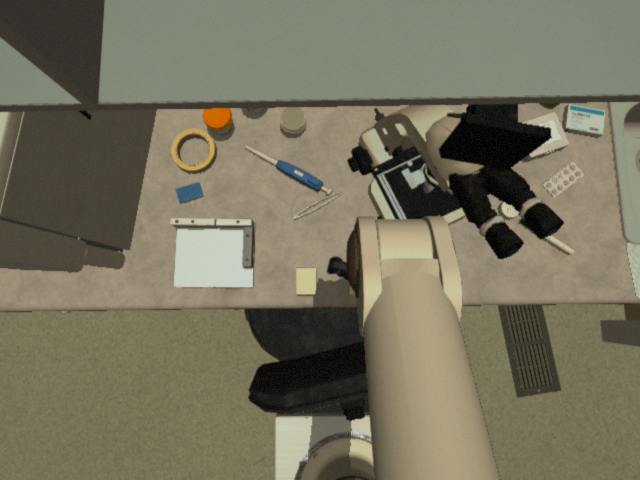

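```bash
python3 - <<'E'
from m import *
go(.4545,-.0345,.2,81.9);c=env.get_calibration('wrist');print(c['eye'])
im=env.grab_frame('wrist');save(im,'w3')
for q,z in [('long_block_centre',.015),('corner',.014)]:
    for r in env.landmark_of('wrist',q)[:1]: print(q,r['score'],r['position'],onz(c,r['position'],z,1).round(4))
print(poly('wrist','long_block_centre',.03),env.get_calibration('wrist')['eye'])
r=env.trace('wrist','long_block_centre')[0]['pixels'].astype(np.uint8)
ct=max(cv2.findContours(r,cv2.RETR_EXTERNAL,cv2.CHAIN_APPROX_NONE)[0],key=cv2.contourArea)
for p in cv2.approxPolyDP(ct,4,True)[:,0]: print(p,(onz(c,p,.03,1)[:2]*1000).round(1))
E
```

```text
t 4.1 pos [ 0.4389 -0.0316  0.2045] yaw 74.8 F [-1.  -0.2  0.3] w 0.999 j7 1.31
tilt [ 0.e+00  6.e-04 -1.e+00] shift [-15.8   1.3   4.5] norm 16.5
twist -0.1238
[ 0.35693644 -0.0102664   0.34859589]
long_block_centre 0.85 [323.8, 228.1] [ 0.4522 -0.0331  0.015 ]
corner 0.61 [567.8, 264.0] [0.5642 0.2273 0.014 ]
(0.75, 279, array([451.7, -35.8,  45.7,  94.5,  83.2])) [ 0.35689022 -0.01068908  0.3486345 ]
[336 180] [408.7 -10.6]
[293 185] [403.2 -47.7]
[289 192] [408.2 -52.8]
[307 281] [493.8 -60.7]
[351 276] [499.7 -19.5]
```

Request:
move_arm(
  linear=[
    [-14.8,1,20],
    [0,0,35],
    [0,0,35],
    [0,0,35],
    [0,0,30],
    [0,0,20],
    [0,0,4.5],
    [0,0,0],
  ],
  twist=[0,-0.124,0,0,0,0,0,0],
)

```text
clock: 5.35
ee_pos: [0.4535, -0.036, 0.0252]
ee_rot: [-0.225, -3.133, -0.0]
force: [0.0, 0.3, 0.0]
gripper_width: 1.002
```

```bash
python3 - <<'E'
from m import *
go(.4535,-.0345,.025,82)
im=env.grab_frame('wrist');save(im,'w4')
E
```

```text
t 5.35 pos [ 0.4535 -0.036   0.0252] yaw 81.79 F [0.  0.3 0. ] w 1.002 j7 1.42
tilt [-1.e-04  1.e-04 -1.e+00] shift [0.2 1.5 0.2] norm 1.5
twist -0.0037
```

View pics/w4.png

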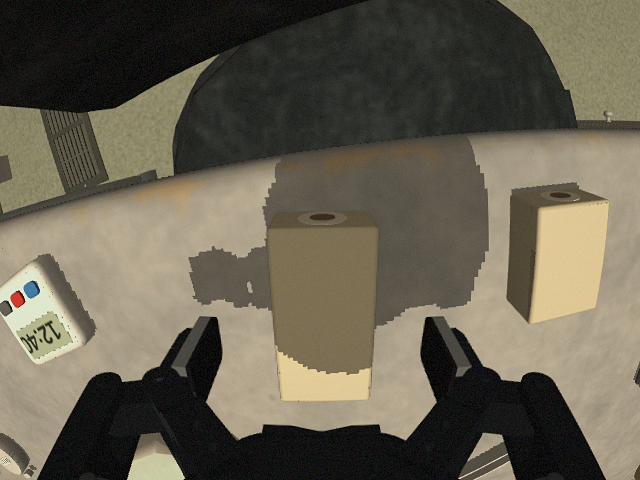

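Request:
move_arm(
  linear=[
    [0,0,0],
    [0,0,0],
    [0,0,0],
    [0,0,0],
    [0,0,0],
    [0,0,0],
  ],
  twist=[0,0,0,0,0,0],
  fingers=-1,
)

```text
clock: 6.15
ee_pos: [0.4539, -0.0363, 0.0262]
ee_rot: [0.226, 3.132, 0.0]
force: [-3.6, 0.0, 11.7]
gripper_width: 0.48
```

```bash
python3 - <<'E'
from m import *
go(.4535,-.0345,.12,82)
E
```

```text
t 6.15 pos [ 0.4539 -0.0363  0.0262] yaw 81.76 F [-3.6  0.  11.7] w 0.48 j7 1.42
tilt [ 1.2e-03 -1.0e-04 -1.0e+00] shift [  0.6   1.7 -93.8] norm 93.8
twist -0.0042
```

Request:
move_arm(
  linear=[
    [0,0,-20],
    [0,0,-35],
    [0,0,-35],
    [0,0,-10],
    [0.5,42,0],
    [0.5,42,0],
    [0.5,42,0],
    [0.5,42,0],
    [0.5,42,0],
    [0.5,42,0],
    [0.5,42,0],
    [0.5,40,0],
  ],
  twist=[0,0,0,0,0,0,0,0,0,0,0,0],
)

```text
clock: 7.65
ee_pos: [0.4965, 0.2959, 0.1235]
ee_rot: [-0.225, -3.132, 0.002]
force: [-0.1, -1.0, -0.1]
gripper_width: 0.472
```

Request:
move_arm(
  linear=[
    [0,0,0],
    [0,0,0],
    [0,0,0],
    [0,0,0],
    [0,0,0],
    [0,0,0],
    [0,0,0],
    [0,0,0],
    [0,0,0],
    [0,0,0],
  ],
  twist=[0.18,0.18,0.18,0.18,0.18,0.18,0.18,0.18,0,0],
)

```text
clock: 8.9
ee_pos: [0.4968, 0.2947, 0.1243]
ee_rot: [-2.232, -2.211, 0.002]
force: [-1.1, -0.5, -0.9]
gripper_width: 0.471
```

```bash
python3 - <<'E'
from m import *
go(.4978,.295,.0405,-.9);c=env.get_calibration('wrist')
im=env.grab_frame('wrist');save(im,'w5');im=env.grab_frame('scene');save(im,'s5')
for q,z in [('corner',.014),('saw_board',0)]:
    for r in env.landmark_of('wrist',q)[:1]: print(q,r['score'],r['position'],onz(c,r['position'],z,1).round(4))
E
```

```text
t 8.9 pos [0.4968 0.2947 0.1243] yaw -0.53 F [-1.1 -0.5 -0.9] w 0.471 j7 -0.5
tilt [-9.e-04 -7.e-04 -1.e+00] shift [ 0.4  1.1 83.8] norm 83.8
twist 0.0064
corner 0.73 [408.0, 321.9] [0.5658 0.2246 0.014 ]
```

View pics/w5.png

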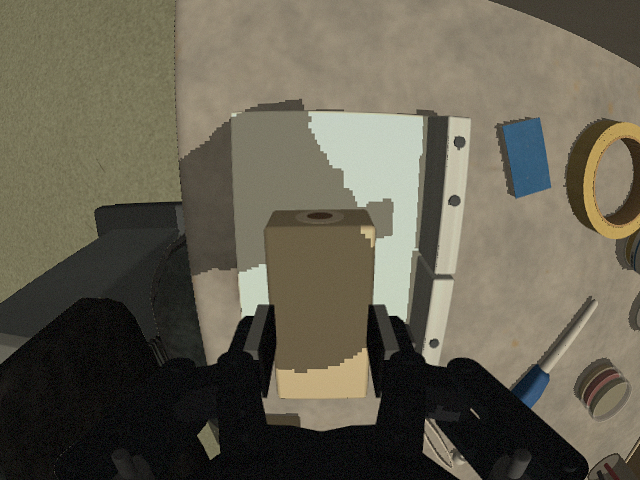

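View pics/s5.png

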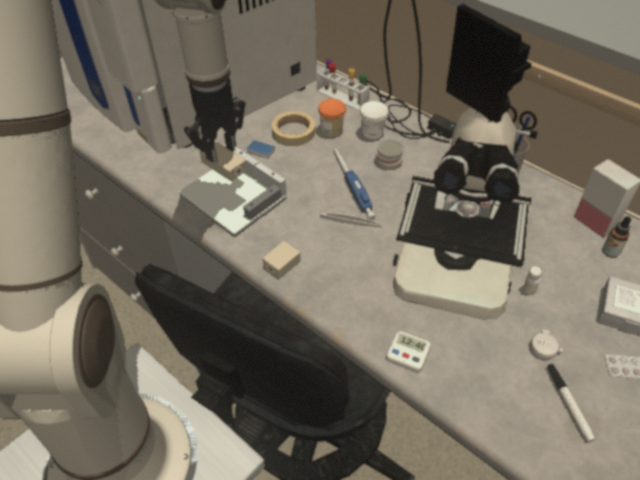

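```bash
python3 - <<'E'
from m import *
c=env.get_calibration('wrist')
for p in [(423,117),(417,180),(411,250),(408,305),(232,115),(238,270),(241,315)]: print(p,(onz(c,p,.014,1)[:2]*1000).round(1))
E
```

```text
(423, 117) [568.  383.3]
(417, 180) [565.  338.6]
(411, 250) [563.5 286.1]
(408, 305) [564.9 239.9]
(232, 115) [436.8 385.6]
(238, 270) [433.6 271.5]
(241, 315) [432.1 232.4]
```

Request:
move_arm(
  linear=[
    [0,1,20],
    [0,0,30],
    [0,0,20],
    [0,0,9],
    [0,0,3.5],
    [0,0,1.5],
    [0,0,0],
  ],
  twist=[0.006,0,0,0,0,0,0],
)

```text
clock: 9.98
ee_pos: [0.4987, 0.2952, 0.0416]
ee_rot: [2.242, 2.2, 0.002]
force: [0.9, 0.6, -1.3]
gripper_width: 0.474
```

Request:
move_arm(
  linear=[
    [0,0,1],
    [0,0,0.5],
    [0,0,0],
  ],
  twist=[0,0,0],
)

```text
clock: 10.35
ee_pos: [0.4987, 0.2952, 0.0405]
ee_rot: [2.242, 2.2, 0.002]
force: [-1.1, -0.9, 4.6]
gripper_width: 0.473
```

Request:
move_arm(
  linear=[
    [0,0,0],
    [0,0,0],
    [0,0,0],
    [0,0,0],
    [0,0,-20],
    [0,0,-30],
    [0,0,-30],
    [0,0,-10],
    [0,0,0],
  ],
  twist=[0,0,0,0,0,0,0,0,0],
  fingers=0.5,
)

```text
clock: 11.48
ee_pos: [0.4987, 0.2952, 0.1306]
ee_rot: [2.242, 2.2, 0.003]
force: [-0.5, 0.2, -0.7]
gripper_width: 0.752
```

```bash
python3 - <<'E'
from m import *
go(.4978,.295,.0405,-.9);c=env.get_calibration('wrist')
im=env.grab_frame('wrist');save(im,'w6');im=env.grab_frame('top')
for q,z in [('long_block_centre',.029)]:
  for n in ['wrist','top']:
    for r in env.landmark_of(n,q)[:1]: print(q,r['score'],r['position'],onz(c if n=='wrist' else env.get_calibration('top'),r['position'],z,n=='wrist').round(4))
print(poly('wrist','long_block_centre',.044))
E
```

```text
t 11.475 pos [0.4987 0.2952 0.1306] yaw -1.08 F [-0.5  0.2 -0.7] w 0.752 j7 -0.51
tilt [ 0.0016  0.0013 -1.    ] shift [-0.4 -1.  90.1] norm 90.1
twist -0.0032
long_block_centre 0.84 [322.8, 245.4] [0.4996 0.2943 0.029 ]
long_block_centre 0.67 [212.3, 257.9] [0.4977 0.2975 0.029 ]
(0.91, 382, array([496.4, 296. ,  92.7,  44.6,  89.7]))
```

View pics/w6.png

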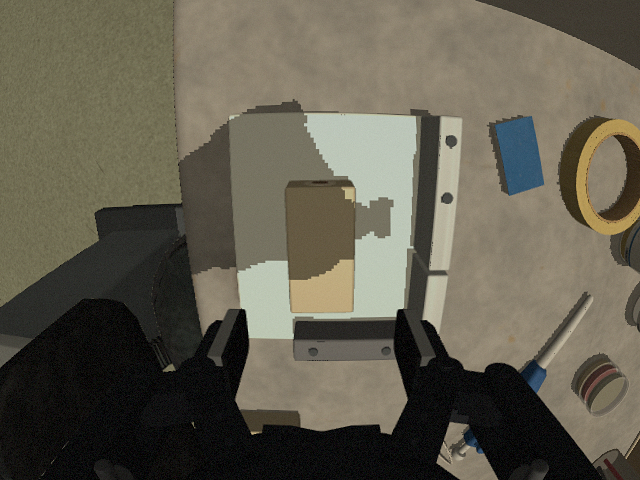

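Request:
move_arm(
  linear=[
    [-0.5,-22,0],
    [-0.5,-22,0],
    [0,0,0],
    [0,0,0],
    [0,0,0],
    [0,0,0],
    [0,0,0],
    [0,0,0],
    [0,0,0],
    [0,0,0],
    [0,0,0],
    [0,0,0],
  ],
  twist=[0,0,-0.175,-0.175,-0.175,-0.175,-0.175,-0.175,-0.175,-0.175,-0.172,0],
  fingers=0.2,
)

```text
clock: 13.22
ee_pos: [0.4539, 0.2943, 0.1287]
ee_rot: [-0.031, -3.14, 0.001]
force: [0.3, 0.0, -0.2]
gripper_width: 0.601
```

```bash
python3 - <<'E'
from m import *
go(.455,.295,.05,89)
E
```

```text
t 13.225 pos [0.4539 0.2943 0.1287] yaw 88.88 F [ 0.3  0.  -0.2] w 0.601 j7 0.85
tilt [-1.5e-03 -5.0e-04 -1.0e+00] shift [-1.2  0.8 78.7] norm 78.7
twist -0.0022
```

Request:
move_arm(
  linear=[
    [0,0,25],
    [0,0,30],
    [0,0,20],
    [0,0,3.7],
    [-5,0,0],
    [-6,0,0],
    [-6,0,0],
    [-6,0,0],
    [-6,0,0],
    [-6,0,0],
    [-6,0,0],
    [-5,0,0],
  ],
  twist=[0,0,0,0,0,0,0,0,0,0,0,0],
)

```text
clock: 14.72
ee_pos: [0.5006, 0.2939, 0.0507]
ee_rot: [-0.028, -3.141, 0.0]
force: [0.3, 0.1, 0.6]
gripper_width: 0.597
```

```bash
python3 - <<'E'
from m import *
go(.455,.295,.05,89);c=env.get_calibration('wrist')
im=env.grab_frame('wrist');save(im,'w7')
E
```

```text
t 14.725 pos [0.5006 0.2939 0.0507] yaw 88.98 F [0.3 0.1 0.6] w 0.597 j7 0.88
tilt [-1.e-04 -0.e+00 -1.e+00] shift [45.6  0.3  0.7] norm 45.6
twist -0.0004
```

View pics/w7.png

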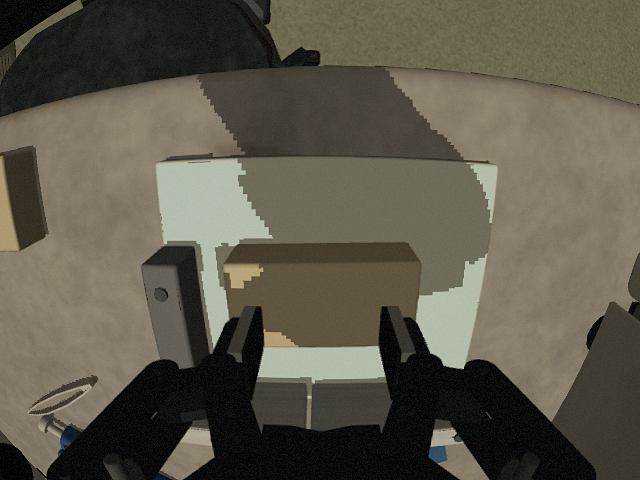

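```bash
python3 - <<'E'
from m import *
c=env.get_calibration('wrist');s=env.get_state();M=Rm(s['ee_rot'])
for p,z in [((225,262),.044),((419,262),.044),((230,346),.044),((414,345),.044),((320,244),.014),((320,160),.014),((310,378),.014)]: print(p,(onz(c,p,z,1)*1000).round(1))
for z in [0,9,15,22]:
  print(z,[proj(c,s['ee_pos']+M@np.array([x,25,z])/1000,1).round(0) for x in (-11,0,11)])
im=env.grab_frame('scene');save(im[80:280,150:350].repeat(3,0).repeat(3,1),'s7')
E
```

```text
(225, 262) [475.6 250.7  44. ]
(419, 262) [477.1 337.4  44. ]
(230, 346) [520.7 247.4  44. ]
(414, 345) [521.8 339.1  44. ]
(320, 244) [478.1 293.   14. ]
(320, 160) [435.  293.8  14. ]
(310, 378) [565.4 285.2  14. ]
0 [array([376., 340.]), array([378., 319.]), array([380., 298.])]
9 [array([374., 329.]), array([375., 310.]), array([377., 289.])]
15 [array([372., 323.]), array([374., 304.]), array([375., 283.])]
22 [array([371., 316.]), array([372., 297.]), array([373., 277.])]
```

View pics/s7.png

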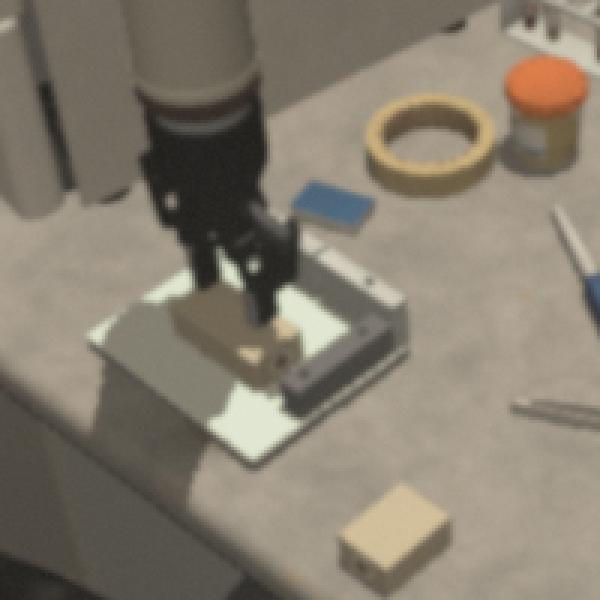

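```bash
python3 - <<'E'
import cv2
im=cv2.imread('pics/w7.png')[230:430,180:450]
im=cv2.convertScaleAbs(im,alpha=2.2,beta=20)
cv2.imwrite('pics/w7z.png',cv2.resize(im,None,fx=2.9,fy=2.9,interpolation=cv2.INTER_CUBIC))
E
```

```text
(no output)
```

View pics/w7z.png

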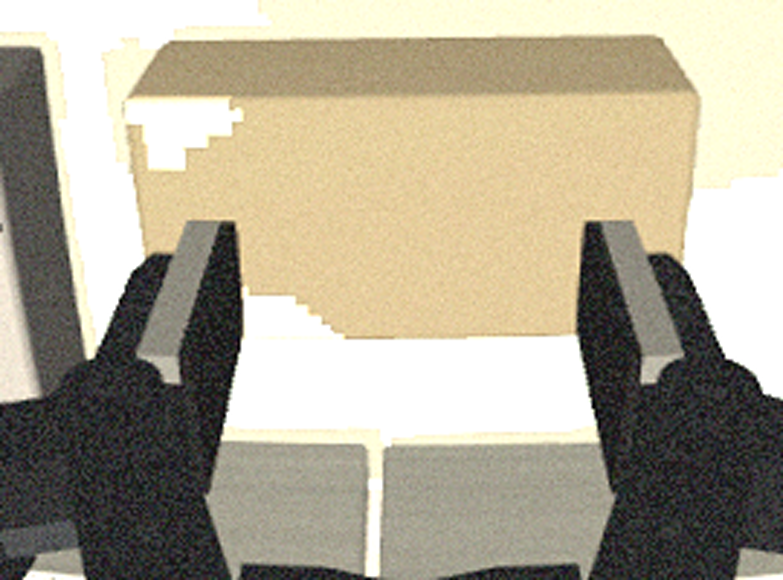

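Request:
move_arm(
  linear=[
    [20,0,0],
    [20,0,0],
    [5,0,0],
    [0,0,2],
    [0,0,2],
    [0,0,2],
    [0,0,0],
  ],
  twist=[0,0,0,0,0,0,0],
)

```text
clock: 15.7
ee_pos: [0.4554, 0.2944, 0.0445]
ee_rot: [-0.029, -3.141, 0.001]
force: [0.3, -0.0, 0.1]
gripper_width: 0.6
```

Request:
move_arm(
  linear=[
    [0,0,1.5],
    [0,0,1.5],
    [0,0,0],
  ],
  twist=[0,0,0],
)

```text
clock: 16.08
ee_pos: [0.4551, 0.2946, 0.0417]
ee_rot: [-0.028, -3.141, 0.0]
force: [-0.2, 0.5, -0.4]
gripper_width: 0.596
```

Request:
move_arm(
  linear=[
    [0,0,1.5],
    [0,0,1.5],
    [0,0,0],
  ],
  twist=[0,0,0],
)

```text
clock: 16.45
ee_pos: [0.4551, 0.2946, 0.0386]
ee_rot: [-0.028, -3.141, 0.0]
force: [-0.9, -0.1, 0.5]
gripper_width: 0.597
```

```bash
python3 - <<'E'
from m import *
go(.455,.295,.05,89)
c=env.get_calibration('scene');s=env.get_state();M=Rm(s['ee_rot'])
im=env.grab_frame('scene');save(im[80:280,150:350].repeat(3,0).repeat(3,1),'s8')
im=env.grab_frame('wrist');save(im,'w8')
for z in (-10,0,9,15,22): print(z,[((proj(c,s['ee_pos']+M@np.array([x,y,z])/1000)-[150,80])*3).round(0) for x,y in ((-11,-25),(11,-25),(-11,-40),(11,-40),(11,40))])
E
```

```text
t 16.45 pos [0.4551 0.2946 0.0386] yaw 88.98 F [-0.9 -0.1  0.5] w 0.597 j7 0.82
tilt [-3.e-04 -2.e-04 -1.e+00] shift [  0.1   0.4 -11.4] norm 11.4
twist -0.0003
-10 [array([220., 351.]), array([196., 368.]), array([235., 361.]), array([211., 378.]), array([134., 323.])]
0 [array([222., 361.]), array([198., 378.]), array([237., 371.]), array([213., 389.]), array([136., 334.])]
9 [array([224., 370.]), array([200., 387.]), array([239., 381.]), array([214., 398.]), array([139., 343.])]
15 [array([225., 376.]), array([201., 394.]), array([240., 387.]), array([215., 404.]), array([140., 349.])]
22 [array([226., 384.]), array([202., 401.]), array([241., 394.]), array([217., 411.]), array([142., 356.])]
```

View pics/s8.png

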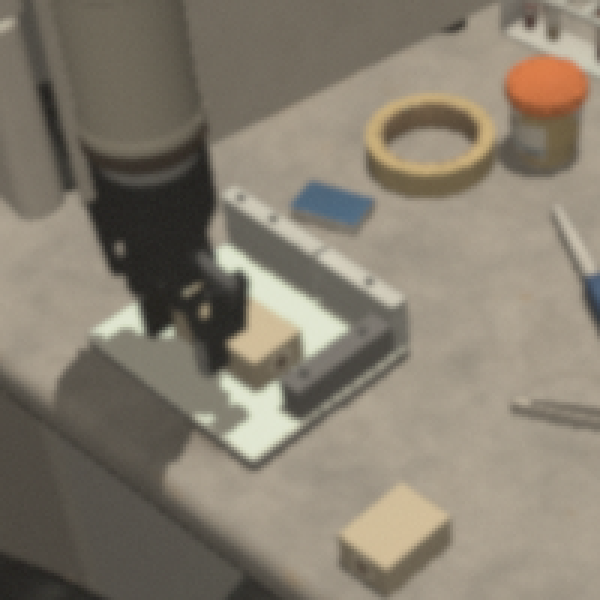

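View pics/w8.png

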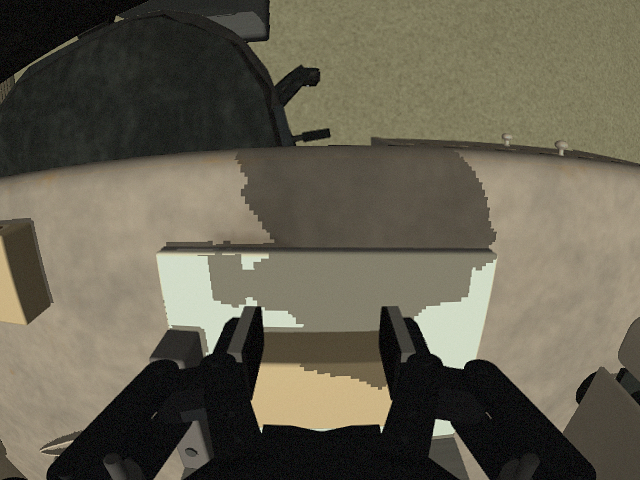

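Request:
move_arm(
  linear=[
    [0,0,2],
    [0,0,2],
    [0,0,0],
  ],
  twist=[0,0,0],
)

```text
clock: 16.92
ee_pos: [0.455, 0.2946, 0.0345]
ee_rot: [-0.028, -3.141, 0.0]
force: [-0.3, -0.3, -0.8]
gripper_width: 0.601
```

Request:
move_arm(
  linear=[
    [0,0,2],
    [0,0,2],
    [0,0,0],
  ],
  twist=[0,0,0],
)

```text
clock: 17.3
ee_pos: [0.4551, 0.2946, 0.0306]
ee_rot: [-0.028, -3.141, 0.0]
force: [-0.6, 0.5, -0.3]
gripper_width: 0.599
```

Request:
move_arm(
  linear=[
    [0,0,2],
    [0,0,2],
    [0,0,0],
  ],
  twist=[0,0,0],
)

```text
clock: 17.68
ee_pos: [0.4551, 0.2946, 0.0266]
ee_rot: [-0.028, -3.141, 0.0]
force: [-0.5, 0.3, 0.1]
gripper_width: 0.604
```

Request:
move_arm(
  linear=[
    [0,0,2],
    [0,0,2],
    [0,0,0],
  ],
  twist=[0,0,0],
)

```text
clock: 18.05
ee_pos: [0.455, 0.2946, 0.0225]
ee_rot: [-0.028, -3.141, 0.0]
force: [0.3, -0.2, -0.1]
gripper_width: 0.596
```

Request:
move_arm(
  linear=[
    [0,0,2],
    [0,0,2],
    [0,0,0],
  ],
  twist=[0,0,0],
)

```text
clock: 18.42
ee_pos: [0.4551, 0.2946, 0.0186]
ee_rot: [-0.028, -3.141, 0.0]
force: [0.0, -0.5, -0.0]
gripper_width: 0.599
```

```bash
python3 - <<'E'
from m import *
go(.455,.295,.05,89)
im=env.grab_frame('wrist');save(im,'w9');im=env.grab_frame('scene');save(im[80:280,150:350].repeat(3,0).repeat(3,1),'s9')
E
```

```text
t 18.425 pos [0.4551 0.2946 0.0186] yaw 88.98 F [ 0.  -0.5 -0. ] w 0.599 j7 0.82
tilt [-4.e-04 -2.e-04 -1.e+00] shift [  0.1   0.4 -31.4] norm 31.4
twist -0.0003
```

View pics/w9.png

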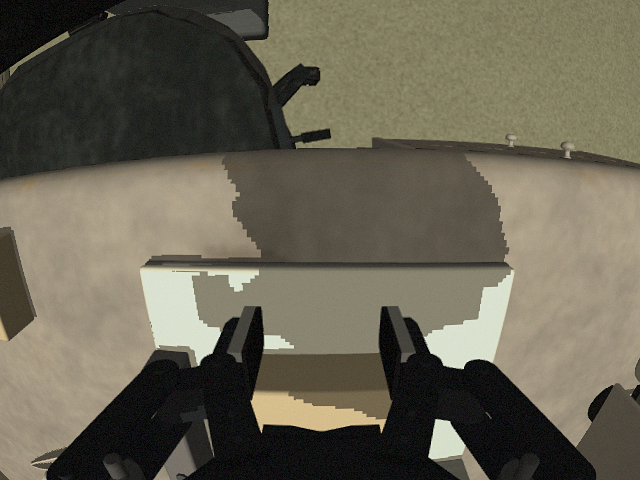

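View pics/s9.png

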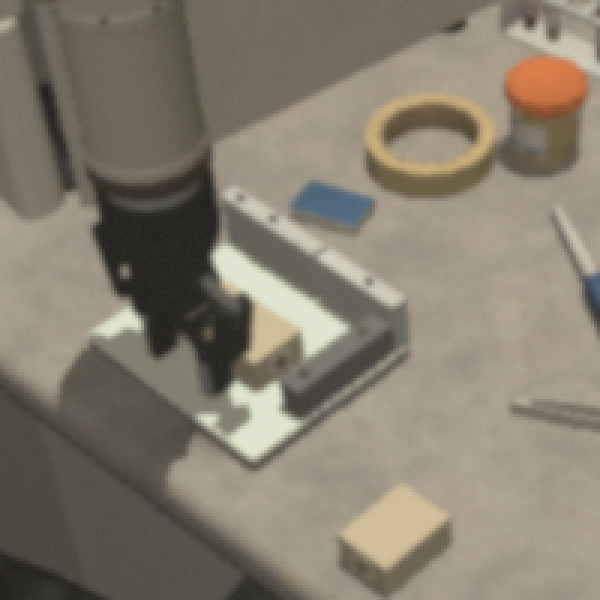

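Request:
move_arm(
  linear=[
    [-5,0,2],
    [-5,0,0],
    [-5,0,0],
    [-5,0,0],
    [-5,0,0],
    [-5,0,0],
    [-5,0,0],
    [-5,0,0],
    [-5,0,0],
    [-5,0,0],
  ],
  twist=[0,0,0,0,0,0,0,0,0,0],
)

```text
clock: 19.77
ee_pos: [0.5056, 0.2938, 0.0168]
ee_rot: [-0.028, -3.141, -0.0]
force: [-0.6, 0.1, -0.6]
gripper_width: 0.598
```

```bash
python3 - <<'E'
from m import *
go(.455,.295,.05,89)
im=env.grab_frame('wrist');save(im,'w10');im=env.grab_frame('scene');save(im[80:280,150:350].repeat(3,0).repeat(3,1),'s10')
E
```

```text
t 19.775 pos [0.5056 0.2938 0.0168] yaw 88.98 F [-0.6  0.1 -0.6] w 0.598 j7 0.87
tilt [-0.  0. -1.] shift [ 50.6   0.3 -33.2] norm 60.5
twist -0.0003
```

View pics/w10.png

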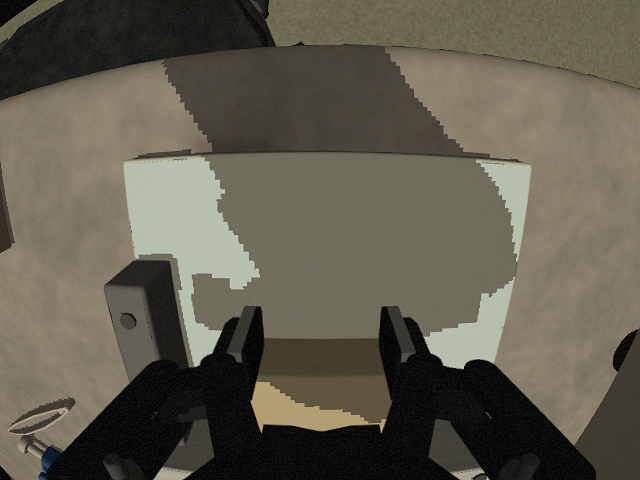

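View pics/s10.png

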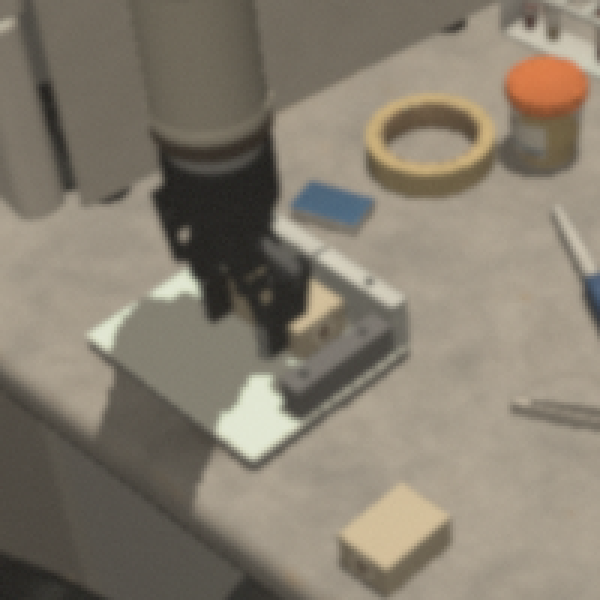

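Request:
move_arm(
  linear=[
    [-1.5,0,0],
    [-1.5,0,0],
    [-1,0,0],
  ],
  twist=[0,0,0],
)

```text
clock: 20.25
ee_pos: [0.509, 0.2938, 0.0168]
ee_rot: [-0.028, -3.141, -0.0]
force: [-1.0, -0.5, 1.3]
gripper_width: 0.599
```

```bash
python3 - <<'E'
from m import *
c=env.get_calibration('wrist')
im=env.grab_frame('wrist');save(im,'w11')
g=im[300:420,320].astype(int); print([(300+i,g[i].tolist()) for i in range(20,70,3)])
for r in range(330,350,4): print(r,onz(c,(320,r),.014,1).round(4))
E
```

```text
[(320, [113, 110, 95]), (323, [113, 109, 93]), (326, [113, 111, 95]), (329, [111, 105, 89]), (332, [113, 108, 93]), (335, [111, 108, 93]), (338, [96, 90, 73]), (341, [71, 64, 48]), (344, [68, 59, 45]), (347, [70, 64, 47]), (350, [69, 59, 45]), (353, [69, 65, 47]), (356, [66, 59, 42]), (359, [68, 64, 44]), (362, [64, 59, 40]), (365, [70, 61, 45]), (368, [69, 57, 43])]
330 [0.5161 0.2926 0.014 ]
334 [0.5183 0.2926 0.014 ]
338 [0.5206 0.2925 0.014 ]
342 [0.5228 0.2925 0.014 ]
346 [0.5251 0.2924 0.014 ]
```

Request:
move_arm(
  linear=[
    [-1,0,0],
    [-1,0,0],
  ],
  twist=[0,0],
)

```text
clock: 20.55
ee_pos: [0.5112, 0.2937, 0.0168]
ee_rot: [-0.028, -3.141, -0.0]
force: [-1.0, -0.1, 0.7]
gripper_width: 0.603
```

Request:
move_arm(
  linear=[
    [-1,0,0],
    [-0.5,0,0],
  ],
  twist=[0,0],
)

```text
clock: 20.8
ee_pos: [0.512, 0.2937, 0.0167]
ee_rot: [-0.028, -3.14, 0.001]
force: [-4.7, -0.2, 4.1]
gripper_width: 0.602
```

Request:
move_arm(
  linear=[
    [15,0,0],
    [0,0,-25],
    [0,0,-25],
    [0,32,0],
    [0,34,0],
    [0,34,0],
    [-20,0,0],
    [-20,0,0],
    [0,0,25],
    [0,0,20],
    [0,0,5],
    [0,0,0],
  ],
  twist=[0,0,0,0,0,0,0,0,0,0,0,0],
)

```text
clock: 22.3
ee_pos: [0.5388, 0.3932, 0.0164]
ee_rot: [-0.027, -3.141, 0.001]
force: [-0.7, 1.0, -0.0]
gripper_width: 0.6
```

```bash
python3 - <<'E'
from m import *
go(.54,.295,.0167,89)
im=env.grab_frame('wrist');save(im,'w12');im=env.grab_frame('scene');save(im[80:280,150:350].repeat(3,0).repeat(3,1),'s12')
E
```

```text
t 22.3 pos [0.5388 0.3932 0.0164] yaw 89.01 F [-0.7  1.  -0. ] w 0.6 j7 0.78
tilt [-8.e-04 -4.e-04 -1.e+00] shift [ -2.9 -98.2  -0.3] norm 98.3
twist 0.0002
```

View pics/w12.png

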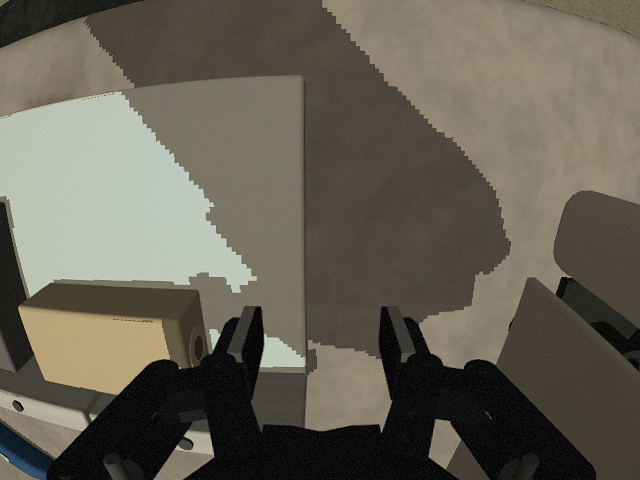

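View pics/s12.png

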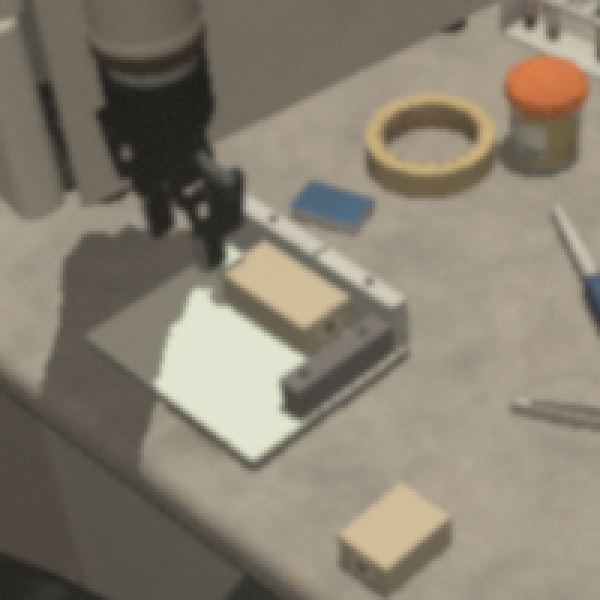

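Request:
move_arm(
  linear=[
    [0,-6,0],
    [0,-5,0],
    [0,-5,0],
    [0,-5,0],
    [0,-5,0],
    [0,0,0],
  ],
  twist=[0,0,0,0,0,0],
)

```text
clock: 23.15
ee_pos: [0.5392, 0.3665, 0.0168]
ee_rot: [0.029, 3.141, -0.001]
force: [1.2, 0.6, 0.7]
gripper_width: 0.605
```

```bash
python3 - <<'E'
from m import *
go(.54,.295,.0167,89)
im=env.grab_frame('wrist');save(im,'w13');im=env.grab_frame('scene');save(im[80:280,150:350].repeat(3,0).repeat(3,1),'s13')
E
```

```text
t 23.15 pos [0.5392 0.3665 0.0168] yaw 88.95 F [1.2 0.6 0.7] w 0.605 j7 0.81
tilt [ 0.e+00 -4.e-04 -1.e+00] shift [ -2.1 -71.5   0.2] norm 71.5
twist -0.0009
```

View pics/w13.png

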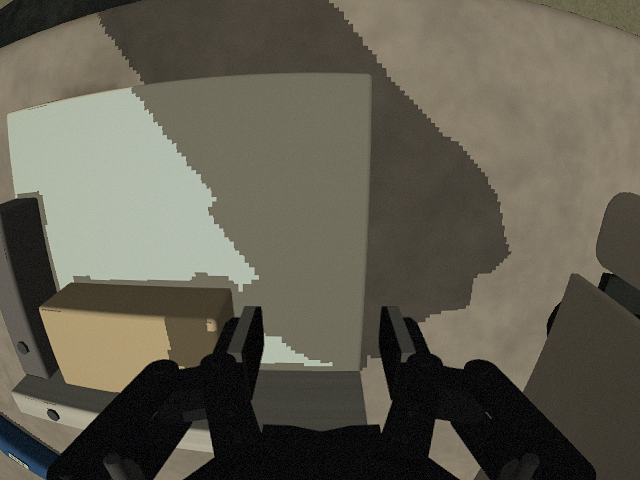

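View pics/s13.png

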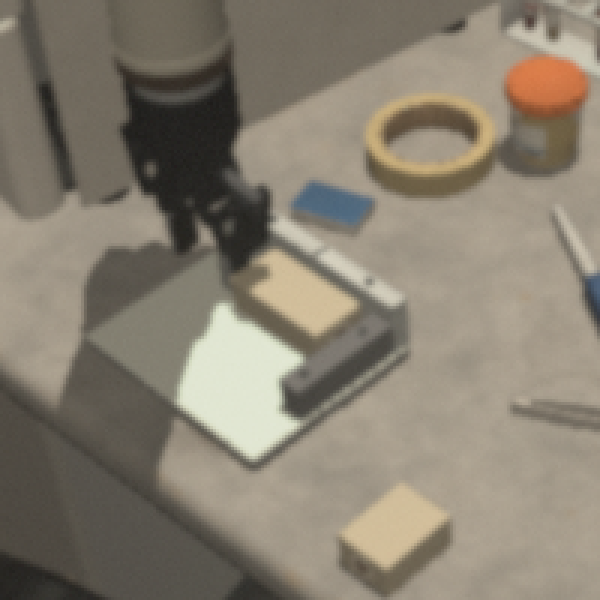

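Request:
move_arm(
  linear=[
    [0,-2,0],
    [0,-2,0],
    [0,-1.5,0],
    [0,0,0],
  ],
  twist=[0,0,0,0],
)

```text
clock: 23.75
ee_pos: [0.539, 0.3613, 0.0167]
ee_rot: [-0.028, -3.141, 0.001]
force: [-0.4, -0.4, -0.2]
gripper_width: 0.598
```

Request:
move_arm(
  linear=[
    [0,-1,0],
    [0,-1,0],
    [0,0,0],
  ],
  twist=[0,0,0],
)

```text
clock: 24.12
ee_pos: [0.5389, 0.3596, 0.0168]
ee_rot: [-0.028, -3.141, 0.0]
force: [-0.3, 1.0, -0.6]
gripper_width: 0.603
```

Request:
move_arm(
  linear=[
    [0,-1,0],
    [0,-1,0],
    [0,0,0],
  ],
  twist=[0,0,0],
)

```text
clock: 24.5
ee_pos: [0.5389, 0.3575, 0.0168]
ee_rot: [-0.028, -3.141, 0.0]
force: [-0.0, -0.4, 0.2]
gripper_width: 0.6
```

Request:
move_arm(
  linear=[
    [0,-1,0],
    [0,-1,0],
    [0,0,0],
  ],
  twist=[0,0,0],
)

```text
clock: 24.88
ee_pos: [0.5389, 0.3555, 0.0168]
ee_rot: [-0.028, -3.141, 0.0]
force: [0.2, -0.1, 0.2]
gripper_width: 0.6
```

```bash
python3 - <<'E'
from m import *
go(.54,.295,.0167,89)
im=env.grab_frame('wrist');save(im,'w14')
c=env.get_calibration('wrist')
cv2.imwrite('pics/w14z.png',cv2.resize(cv2.cvtColor(im,cv2.COLOR_RGB2BGR)[170:450,0:300],None,fx=2.1,fy=2.1,interpolation=cv2.INTER_CUBIC))
E
```

```text
t 24.875 pos [0.5389 0.3555 0.0168] yaw 88.97 F [ 0.2 -0.1  0.2] w 0.6 j7 0.83
tilt [-0.e+00 -1.e-04 -1.e+00] shift [ -2.2 -60.5   0.1] norm 60.5
twist -0.0005
```

View pics/w14z.png

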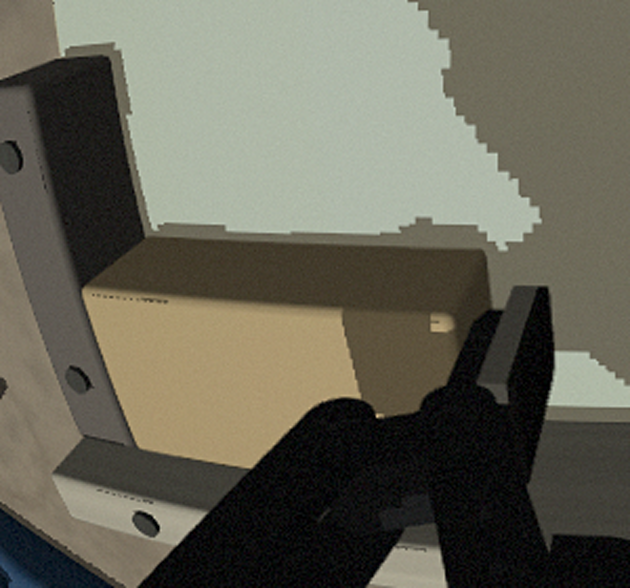

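Request:
move_arm(
  linear=[
    [0,-1,0],
    [0,-1,0],
    [0,0,0],
  ],
  twist=[0,0,0],
)

```text
clock: 25.3
ee_pos: [0.5389, 0.3553, 0.0172]
ee_rot: [0.027, 3.141, 0.004]
force: [-0.4, 5.2, -1.5]
gripper_width: 0.596
```

Request:
move_arm(
  linear=[
    [0,-1,0],
    [0,-0.5,0],
    [0,0,0],
  ],
  twist=[0,0,0],
)

```text
clock: 25.68
ee_pos: [0.5389, 0.3553, 0.0176]
ee_rot: [0.025, 3.14, 0.006]
force: [0.1, 7.8, -0.5]
gripper_width: 0.599
```

Request:
move_arm(
  linear=[
    [0,8,0],
    [0,0,-25],
    [0,0,-25],
    [21,0,0],
    [21,0,0],
    [0,-25,0],
    [0,-25,0],
    [0,-25,0],
    [0,0,25],
    [0,0,20],
    [0,0,5],
    [0,0,0],
  ],
  twist=[0,0,0,0,0,0,0,0,0,0,0,0],
)

```text
clock: 27.18
ee_pos: [0.4953, 0.2861, 0.0163]
ee_rot: [-0.027, -3.14, 0.001]
force: [0.3, 0.5, -0.5]
gripper_width: 0.598
```

```bash
python3 - <<'E'
from m import *
go(.507,.285,.0167,89)
c=env.get_calibration('wrist');im=env.grab_frame('wrist');save(im,'w15')
print(poly('wrist','long_block_centre',.044))
im=env.grab_frame('scene');save(im[80:280,150:350].repeat(3,0).repeat(3,1),'s15')
E
```

```text
t 27.175 pos [0.4953 0.2861 0.0163] yaw 89.01 F [ 0.3  0.5 -0.5] w 0.598 j7 0.87
tilt [-1.e-03 -3.e-04 -1.e+00] shift [-11.8  -0.9  -0.4] norm 11.8
twist 0.0002
(0.88, 362, array([520.1, 285.7,  59.3,  37.7,  88.2]))
```

View pics/w15.png

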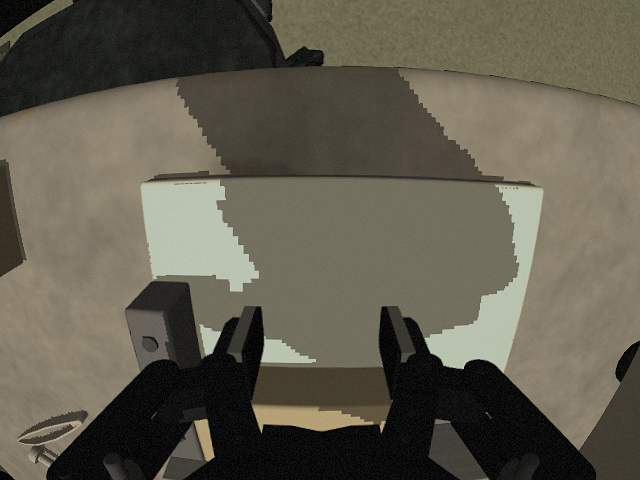

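View pics/s15.png

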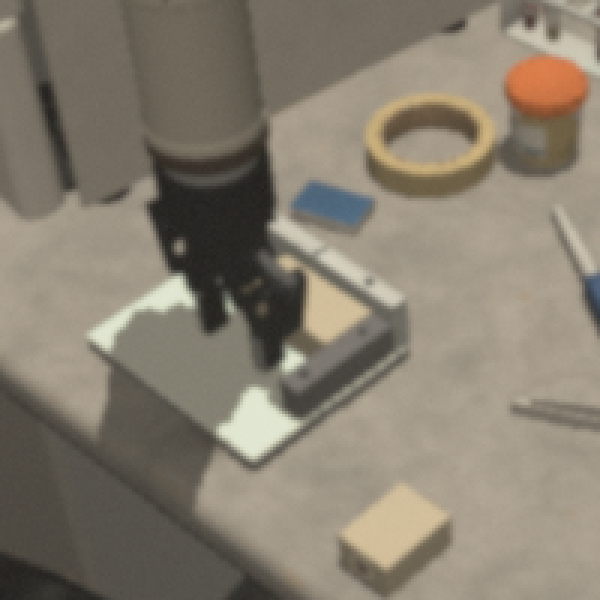

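Request:
move_arm(
  linear=[
    [-6,0,0],
    [-5,0,0],
    [-3,0,0],
    [-1.5,0,0],
    [-1,0,0],
    [0,0,0],
  ],
  twist=[0,0,0,0,0,0],
)

```text
clock: 28.08
ee_pos: [0.5118, 0.2856, 0.0167]
ee_rot: [-0.028, -3.141, 0.0]
force: [-0.0, 0.9, -0.5]
gripper_width: 0.597
```

Request:
move_arm(
  linear=[
    [-1,0,0],
    [-0.5,0,0],
    [0,0,0],
  ],
  twist=[0,0,0],
)

```text
clock: 28.45
ee_pos: [0.5118, 0.2856, 0.0166]
ee_rot: [-0.027, -3.139, 0.001]
force: [-4.9, -0.5, 3.0]
gripper_width: 0.599
```

Request:
move_arm(
  linear=[
    [-1,0,0],
    [-1,0,0],
    [-0.5,0,0],
    [0,0,0],
  ],
  twist=[0,0,0,0],
)

```text
clock: 28.95
ee_pos: [0.5118, 0.2855, 0.0164]
ee_rot: [-0.027, -3.135, 0.003]
force: [-10.8, -0.6, 8.6]
gripper_width: 0.599
```

Request:
move_arm(
  linear=[
    [0,0,0.5],
    [0,0,0.5],
    [0,0,0],
  ],
  twist=[0,0,0],
)

```text
clock: 29.32
ee_pos: [0.5118, 0.2853, 0.0151]
ee_rot: [-0.027, -3.135, 0.004]
force: [-10.6, -1.3, 7.0]
gripper_width: 0.597
```

Request:
move_arm(
  linear=[
    [-1,0,0],
    [-1,0,0],
    [0,0,0],
  ],
  twist=[0,0,0],
)

```text
clock: 29.7
ee_pos: [0.5118, 0.2853, 0.0151]
ee_rot: [-0.026, -3.131, 0.005]
force: [-15.2, -1.7, 11.8]
gripper_width: 0.603
```

```bash
python3 - <<'E'
from m import *
go(.507,.285,.0167,89)
c=env.get_calibration('wrist');im=env.grab_frame('wrist');save(im,'w16')
im=env.grab_frame('top')
r=env.trace('top','long_block_centre');print(poly('top','long_block_centre',.044),poly('top','short_block_centre',.03))
for n in ['timer','tweezers','lens_pad']: print(n,[ (x['score'],onz(env.get_calibration('top'),x['position'],0).round(4)) for x in env.landmark_of('top',n)[:1]])
save(im[200:320,150:330].repeat(4,0).repeat(4,1),'t16')
im=env.grab_frame('scene');save(im[100:260,150:310].repeat(3,0).repeat(3,1),'s16')
print(env.get_state()['force'])
E
```

```text
t 29.7 pos [0.5118 0.2853 0.0151] yaw 89.05 F [-15.2  -1.7  11.8] w 0.603 j7 0.89
tilt [-0.0103 -0.0032 -0.9999] shift [ 4.8 -0.4 -1.6] norm 5.0
twist 0.0008
(0.68, 95, array([520.7, 215.4,  24.3,  91.6,  89.1])) (0.93, 89, array([443.2,  86.6,  46.5,  62.2,  89.7]))
timer [(0.84, array([ 0.4489, -0.2098,  0.    ]))]
tweezers [(0.66, array([0.6237, 0.0563, 0.    ]))]
lens_pad [(0.64, array([0.6497, 0.3631, 0.    ]))]
[-15.49169475  -2.24193133  11.74613443]
```

View pics/w16.png

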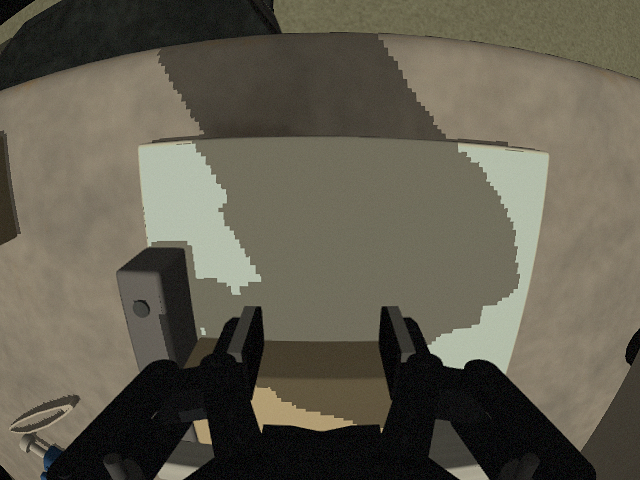

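View pics/t16.png

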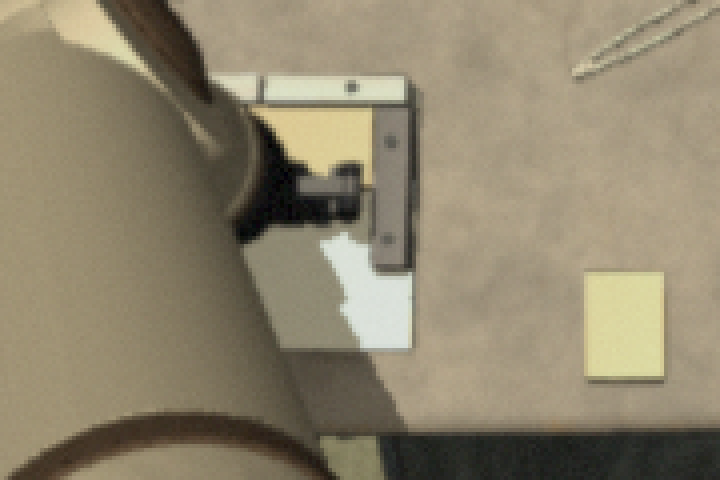

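View pics/s16.png

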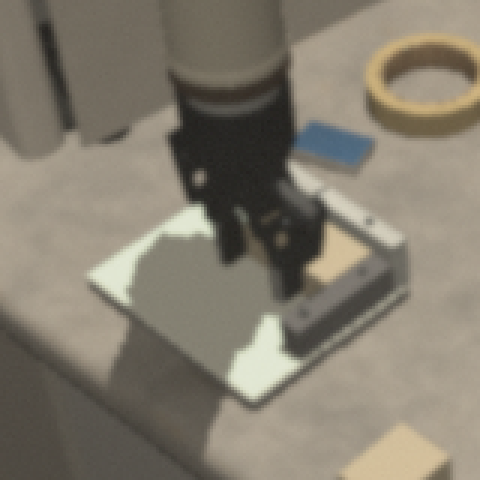

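Request:
move_arm(
  linear=[
    [0,-0.7,0],
    [0,-0.7,0],
    [0,0,0],
  ],
  twist=[0,0,0],
)

```text
clock: 30.52
ee_pos: [0.5118, 0.2853, 0.0151]
ee_rot: [-0.025, -3.132, 0.002]
force: [-15.2, 0.4, 9.5]
gripper_width: 0.602
```

```bash
python3 - <<'E'
from m import *
go(.507,.285,.0167,89)
im=env.grab_frame('wrist');save(im,'w17')
b=cv2.convertScaleAbs(cv2.cvtColor(im,cv2.COLOR_RGB2BGR)[230:460,100:280],alpha=2,beta=10)
cv2.imwrite('pics/w17z.png',cv2.resize(b,None,fx=2.6*1.0,fy=2.6,interpolation=cv2.INTER_CUBIC))
E
```

```text
t 30.525 pos [0.5118 0.2853 0.0151] yaw 89.1 F [-15.2   0.4   9.5] w 0.602 j7 0.9
tilt [-0.0096 -0.0015 -1.    ] shift [ 4.8 -0.4 -1.5] norm 5.0
twist 0.0017
```

View pics/w17z.png

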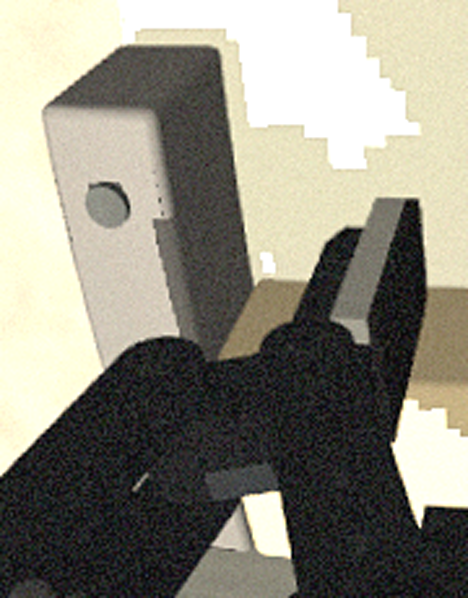

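```bash
python3 - <<'E'
from m import *
c=env.get_calibration('wrist')
for p in [(200.8,338),(197.7,338),(260,340)]: print(onz(c,p,.014,1).round(4))
a=cv2.imread('pics/w14.png')[225:330,10:120]; b=cv2.imread('pics/w17.png')[300:375,160:240]
f=lambda i,k:cv2.resize(cv2.convertScaleAbs(i,alpha=2.2,beta=15),None,fx=k,fy=k,interpolation=cv2.INTER_CUBIC)
A=f(a,3.6);B=f(b,4.9);h=min(A.shape[0],B.shape[0]);cv2.imwrite('pics/cmp.png',np.hstack([A[:h],B[:h]]))
E
```

```text
[0.5231 0.2266 0.014 ]
[0.5232 0.2249 0.014 ]
[0.5233 0.2559 0.014 ]
```

View pics/cmp.png

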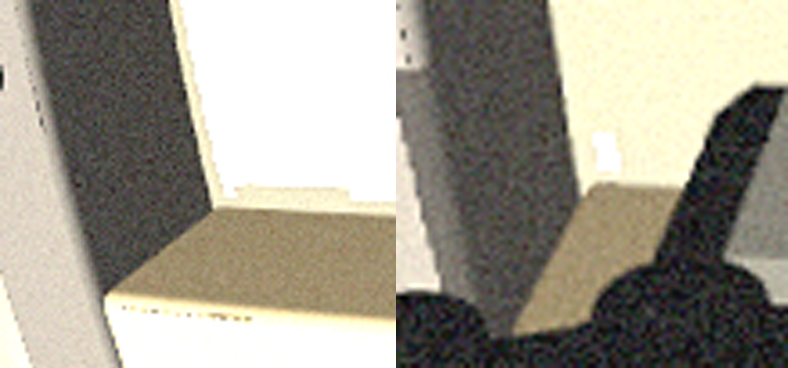

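Request:
move_arm(
  linear=[
    [1,0,-1],
    [1,0,-1],
    [0,-1,0],
    [0,-1,0],
    [0,-1,0],
    [0,0,0],
  ],
  twist=[0,0,0,0,0,0],
)

```text
clock: 31.32
ee_pos: [0.5116, 0.2828, 0.0163]
ee_rot: [-0.025, -3.135, -0.0]
force: [-7.1, 3.4, -2.3]
gripper_width: 0.603
```

```bash
python3 - <<'E'
from m import *
go(.507,.285,.0167,89)
im=env.grab_frame('wrist');save(im,'w18')
b=cv2.imread('pics/w18.png')[300:375,160:240]
cv2.imwrite('pics/w18z.png',cv2.resize(cv2.convertScaleAbs(b,alpha=2.2,beta=15),None,fx=6,fy=6,interpolation=cv2.INTER_CUBIC))
E
```

```text
t 31.325 pos [0.5116 0.2828 0.0163] yaw 89.1 F [-7.1  3.4 -2.3] w 0.603 j7 0.9
tilt [-6.5e-03  2.0e-04 -1.0e+00] shift [ 4.6  2.1 -0.4] norm 5.1
twist 0.0017
```

View pics/w18z.png

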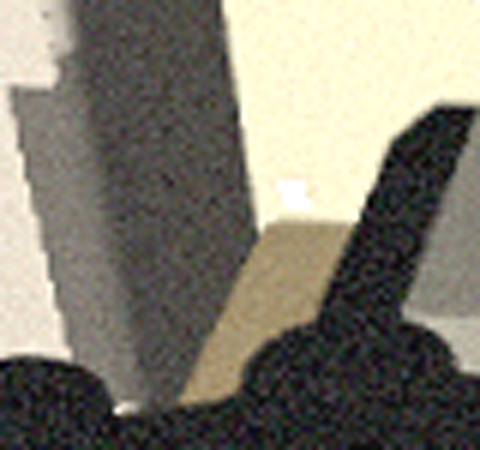

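Request:
move_arm(
  linear=[
    [15,0,0],
    [0,0,-25],
    [0,0,-25],
    [0,28,0],
    [0,28,0],
    [0,29,0],
    [-20,0,0],
    [-20,0,0],
    [0,0,25],
    [0,0,20],
    [0,0,4],
    [0,0,0],
  ],
  twist=[0,0,0,0,0,0,0,0,0,0,0,0],
)

```text
clock: 32.88
ee_pos: [0.5421, 0.3658, 0.0186]
ee_rot: [-0.027, -3.141, 0.0]
force: [0.4, 0.5, -0.5]
gripper_width: 0.6
```

Request:
move_arm(
  linear=[
    [0,-3,0],
    [0,-3,0],
    [0,-2,0],
    [0,0,0],
  ],
  twist=[0,0,0,0],
)

```text
clock: 33.38
ee_pos: [0.5426, 0.3574, 0.019]
ee_rot: [0.029, 3.141, 0.0]
force: [-0.6, -0.4, -0.3]
gripper_width: 0.602
```

```bash
python3 - <<'E'
from m import *
go(.539,.3553,.0167,89)
im=env.grab_frame('wrist');save(im,'w19')
b=cv2.imread('pics/w19.png')[215:345,10:150]
cv2.imwrite('pics/w19z.png',cv2.resize(cv2.convertScaleAbs(b,alpha=2.2,beta=15),None,fx=4.5,fy=4.5,interpolation=cv2.INTER_CUBIC))
E
```

```text
t 33.375 pos [0.5426 0.3574 0.019 ] yaw 88.95 F [-0.6 -0.4 -0.3] w 0.602 j7 0.83
tilt [ 3.e-04  0.e+00 -1.e+00] shift [ 3.6 -2.2  2.3] norm 4.8
twist -0.0008
```

View pics/w19z.png

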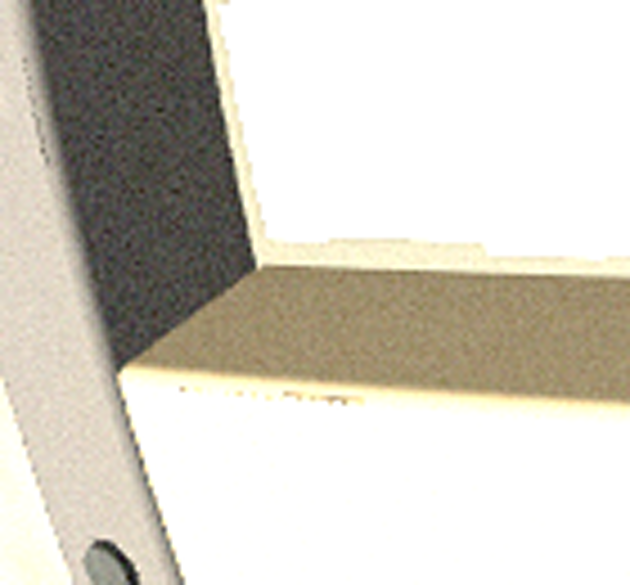

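Here the block's end meets the stop with no gap. I'll confirm by force.

Request:
move_arm(
  linear=[
    [0,-1.5,0],
    [0,-1,0],
    [0,0,0],
  ],
  twist=[0,0,0],
)

```text
clock: 33.8
ee_pos: [0.5423, 0.3554, 0.0188]
ee_rot: [0.028, 3.141, 0.0]
force: [0.6, 0.1, 0.0]
gripper_width: 0.598
```

Request:
move_arm(
  linear=[
    [0,-1,0],
    [0,-1,0],
    [0,0,0],
  ],
  twist=[0,0,0],
)

```text
clock: 34.17
ee_pos: [0.5424, 0.3552, 0.0193]
ee_rot: [0.026, 3.14, 0.004]
force: [0.4, 5.2, -0.8]
gripper_width: 0.602
```

Request:
move_arm(
  linear=[
    [0,6,0],
    [0,0,-25],
    [0,0,-25],
    [22,0,0],
    [23,0,0],
    [0,-25,0],
    [0,-25,0],
    [0,-24,0],
    [0,0,25],
    [0,0,22],
    [0,0,5.5],
    [0,0,0],
  ],
  twist=[0,0,0,0,0,0,0,0,0,0,0,0],
)

```text
clock: 35.67
ee_pos: [0.4962, 0.2853, 0.0162]
ee_rot: [-0.029, -3.141, 0.001]
force: [0.4, 0.5, -0.1]
gripper_width: 0.602
```

Request:
move_arm(
  linear=[
    [-6,0,0],
    [-5,0,0],
    [-2,0,0],
    [-1,0,0],
    [0,0,0],
  ],
  twist=[0,0,0,0,0],
)

```text
clock: 36.3
ee_pos: [0.51, 0.2858, 0.0163]
ee_rot: [-0.028, -3.141, -0.0]
force: [-0.4, 0.3, 0.2]
gripper_width: 0.6
```

Request:
move_arm(
  linear=[
    [-1.5,0,0],
    [-1,-0.2,0],
    [-1,-0.3,0],
    [-1,-0.3,0.2],
    [-1,-0.3,0.2],
    [0,0,0],
  ],
  twist=[0,0,0,0,0,0],
)

```text
clock: 37.05
ee_pos: [0.5118, 0.2854, 0.0155]
ee_rot: [-0.026, -3.136, 0.001]
force: [-9.6, 0.7, 6.9]
gripper_width: 0.599
```

Request:
move_arm(
  linear=[
    [-1,-0.3,0.2],
    [-1,-0.3,0],
    [0,0,0],
  ],
  twist=[0,0,0],
)

```text
clock: 37.42
ee_pos: [0.5117, 0.2852, 0.0152]
ee_rot: [-0.025, -3.133, 0.002]
force: [-13.1, 2.4, 10.5]
gripper_width: 0.595
```

```bash
python3 - <<'E'
from m import *
go(.5118,.2853,.0151,89)
im=env.grab_frame('wrist');save(im,'w20')
b=cv2.imread('pics/w20.png')[300:375,160:240]
cv2.imwrite('pics/w20z.png',cv2.resize(cv2.convertScaleAbs(b,alpha=2.2,beta=15),None,fx=6,fy=6,interpolation=cv2.INTER_CUBIC))
im=env.grab_frame('scene');save(im,'s20')
print(env.get_state()['force'])
E
```

```text
t 37.425 pos [0.5117 0.2852 0.0152] yaw 89.09 F [-13.1   2.4  10.5] w 0.595 j7 0.89
tilt [-0.0089 -0.0012 -1.    ] shift [-0.1  0.1  0.1] norm 0.2
twist 0.0016
[-13.43962594   1.89236996   9.76513589]
```

View pics/w20z.png

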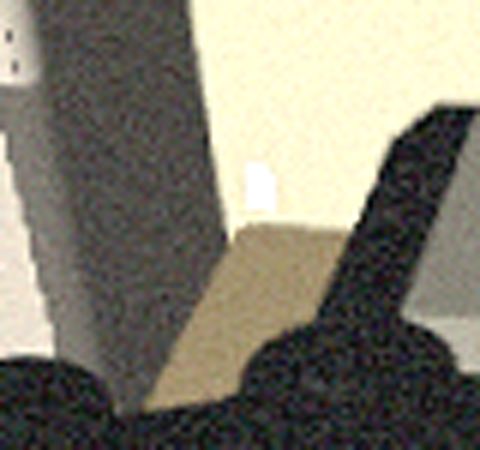

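View pics/s20.png

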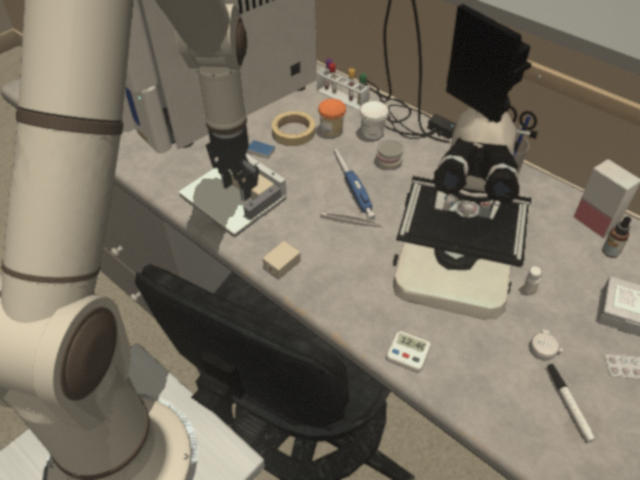

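```bash
python3 - <<'E'
from station import env
print(env.get_state()['force']);print(env.finish_job());s=env.get_state();print(s['clock'],s['force'],s['ee_pos'])
E
```

```text
[-13.43962594   1.89236996   9.76513589]
the job is handed in; nothing more can be done
None
the job is handed in; nothing more can be done
```

I laid the longer block flat on the saw board and let go of it. I then pushed it against the fence and its end against the stop, and handed the job in at about 37.5 s while holding it there.

**Last checks**
- **Holding push:** the open fingertips, leaning on the block's near side, press it about 13 N into the fence, 10 N down on the board and 2 N towards the stop. The reading was steady just before hand-in; I got no reading after it.
- **Against the stop:** the second end push met the stop at the same position as the first, within 0.1 mm. The last wrist picture shows no clear gap there.
- **Against the fence:** force rose at the same arm position (x = 0.512 m) each time I pushed.
- **Other things:** the pictures show the shorter block, timer, tweezers and tissue pad where they started. Measured positions agree to within a few millimetres, except the tissue pad, which read about 12 mm off in the top camera. I put that down to measurement error because it looks unmoved in the pictures.

**What did not go as planned**
- **First push missed:** the part-open fingertips sit farther back than I had assumed and passed over the block without touching it. I lowered the tool and repeated the push.
- **Possible gap at the stop:** after the first hold, a picture suggested a gap of about 1 mm. I tried dragging the block towards the stop with the fingers, which was inconclusive, so I repeated the end push and the final hold.
- **Top camera, last check:** the network mistook the stop block for the long block there, so I did not use that result.

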